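Press a glued door plate under slotted weights

ROBOT

A 6-joint arm with a two-finger parallel gripper is mounted at the origin on a cart in front of the work surface, level with it; the furniture and walls round the work are solid. World frame = base frame: x ahead of the robot, y to its left, z up, the work surface at z = 0. Lengths are in m, angles in rad, forces in N, time in s.
With the tool pointing down it reaches from about 0.375 to 0.975 m from the base axis. Payload 3.8 kg.
Tool frame: the origin (TCP) lies on the centre line of the jaws, within the pads' length; the fingertips stand 19 mm ahead of it and the grasp point (between the pads) is the TCP; z points along the fingers, y is the line along which they close (so a half turn about z gives the same grasp; the last joint's range is limited). The gripper opens to 88 mm and grips with 3 to 60 N. Pads are 18 mm wide; open, the fingers measure 123 mm over their backs; the gripper's body (75 mm by 187 mm) begins 45 mm behind the grasp point.
Start: joints at [-1.328, 0.264, 1.604, -0, 1.274, -0.037], TCP at [0.186, -0.649, 0.258] pointing down, gripper open.
Joint ranges: [-2.63, 2.63], [-0.94, 2.18], [0.31, 2.57], [-1.31, 4.45], [0, 2.66], [-2.55, 2.55]. Speed limits (rad/s): [2.57, 2.57, 3.14, 3.14, 3.14, 3.14].

INTERFACE

Orientations are given as [roll, pitch, yaw] about the fixed x, y, z axes, in that order (R = Rz(yaw) Ry(pitch) Rx(roll)).
In Python, from cell import status, eyes, sign_off, nets gives the robot as it stands.
- The arm moves only by the tool apply_moves, never from a script. Its argument "plan" is text: rows parted by semicolons, each of 6 numbers parted by spaces: the shift along the tool's x, y, z scaled (see below), then the turn, a rotation vector about the tool's x, y, z scaled (see below). In form: x y z wx wy wz; .... A call has 1 to 5 rows; each row shifts and turns the commanded pose from where the row before left it, along the tool's axes as they then stand; what a row does not reach is not made up. The controller multiplies each number of a shift by 0.05 m and each number of a turn by 0.15 rad. A row lasts 1/10 s, in which the tool goes at most 50 mm and 8.59 degrees, less where a joint would pass 70% of its speed; a pose out of reach is approached as far as the arm can. A call with a number of a shift or a turn outside -1 to 1 is refused whole. A call with a gripper value outside its range is refused whole. "hand" is the opening in per cent of the stroke, from 0 (shut) to 100 (fully open), set as the call begins (left out, the last holds). The fingers move at their own pace and stop on an object; "newtons" is the grip in N (left out, the last holds). Time passes only in rows, so rows that do not move let the fingers close. It gives the time, the measured TCP pose, the force, the opening and the grip force at its end, in the units of the state.
- status.get_obs(): the state, without advancing time (a new reading comes with each control period).
- eyes.read_camera(name): name is "scene" or "top"; returns the picture (400x640x3 uint8, red, green, blue); there is no depth.
- eyes.get_calibration(name): a dict with "fx", "fy", "cx", "cy" (pixels), "position" and "orientation" of the camera in the world. Camera axes: x right, y down, z forward; pixel columns grow to the right and rows downward; lengths in m; the calibration is good to about 2 mm. A picture is of the moment at which its call begins. get_calibration takes no time and is no camera call.
- sign_off(): hands the job in; it is judged then, once.
Trained networks look in the newest picture that a camera, given by its name, has taken for a name from the list of things; names that differ only in an ending like _2 or _b are one class to them, and where a whole thing is asked for, a point or a joint stands for the part that bears it (a point fixed in the world has none). Each returns a list of dicts, best first, with "confidence" (0 to 1); they miss things now and then, are a little off and sometimes report something else, mostly with a low value. They report only what shows in the picture. A call takes as long as a camera call. They do not tell look-alikes from the thing itself.
- nets.regions_of(target, camera): "region" (400x640 bool, what is visible of it) and "rect" ([left, top, right, bottom] in pixels, round what is visible of it).
The state is a dict: "clock": time; "joints": joint angles; "qvel": joint speeds; "joint_efforts": joint torques, N m; "tool_pos": TCP position; "tcp_rot": TCP orientation; "force": force on the tool from outside, world axes, zero at the start; "torque": the same for the moment, N m; "gripper_width": opening from 0.0 (shut) to 1.0 (fully open); "grip_force": force on a finger pad.
Only numpy, scipy, OpenCV 4.12 (cv2) and the standard library are available. Lean on these libraries where they do the work, as an engineer would, in place of code of your own. Each camera call takes 0.05 s, during which the arm holds its last target. There are 200 camera calls.

TASK

The brass door plate has just been glued to its wooden back and must set in the dead-weight press. Pull the press's lift knob fully out so that the foot rises and stays up, then, with the knob still out, push the plate (either end first, wood side down) in under the foot until it is against the back stop, and slide every slotted weight on the bench sideways through its slot onto the stem so that they lie flat on the pan. Last, push the knob fully home so that the foot comes down on the plate and leave it all like that, without disturbing the other things on the bench.

Things in the scene. Friction and masses are not known exactly. Their poses are not given: they have to be found in the camera images.
- press: Grey dead-weight press screwed to the bench. Origin on the bench under the vertical ram axis; x to the press's rear (roughly away from the robot), y to its left, z up. Base plate top (anvil) 10 mm high, x -140 to 78, y -44 to 44 mm. Column x 40 to 72; arm x -22 to 72, y -22 to 22, at height 50 to 76; cam shelf along y, -58 to 60 at x 13 to 36, up to 88 high. Front (-x) and top are open.
- press_nest (a point): Where the door plate's middle belongs when it is fully in: press frame x -45, y 0, 15 mm over the bench, axes as the press. The back stop's front face is 70 mm behind it (+x), 14 mm high. Side guides on the base, 7 mm high: 52 mm apart from 31 to 69 mm behind this point, flaring to about 68 mm apart at 13 mm behind it. The foot covers 25 to 65 mm behind it.
- pan_top (a point): Centre of the top face of the ram's weight pan (52 mm across, 5 mm thick), on the ram axis; 105 mm above the bench with the foot down, 117 mm with it up. From it rises a stem 11 mm thick, with a cap 21 mm across from 42 to 47 mm above the pan, so weights must come in level from the side, under the cap. Nothing fixed stands as high as the pan.
- ram (a joint): Height of the ram in m: about 0.002 with the foot down and no plate, 0.004 resting on the plate, 0.0135 when lifted by the knob (foot then 20 mm above the anvil). The foot is 40 mm across. Only the lift knob's cam raises it; it comes down by its own weight (0.5 kg).
- lift_knob (a joint): Slide of the lift knob in m: 0 home (foot down) to 0.042 fully out (foot up, from 0.035 on). It is pulled level, towards the press's +y. A spring ball keeps it home below 0.002 and out above 0.039; about 6 N to leave either end, up to 15 N in all on the way; damped, so move it slowly (about 0.04 m/s).
- knob_grip (a point): Middle of the black lift knob's grip, on its level axis (along the press's y), 79 mm above the bench; moves with it. A waist 20 mm thick reaches 16 mm to each side of this point along y; at the outer (+y) end a flange 30 mm across, whose outer face is 23 mm beyond this point. The press is 36 mm away inward when the knob is home, joined by a 9 mm rod.
- door_plate_mid (a point): Centre (half-way up) of the door plate: brass face on dark wood, 140 x 46 x 10 mm, 0.18 kg, long along its x, z towards the brass side. Lies brass side up on the bench at the start. Either end may go in first.
- weight_1_mid (a point): Slotted dark steel weight: a thick horseshoe 66 mm long (x -33 to 31), 46 mm wide over two flat sides (flats from x -22 to 23 at y +-23) and 9 mm thick, 0.17 kg, both faces alike; lies flat. This point: centre of the slot's round end, half-way up. The slot is 15 mm wide and open at the +x end. Three or four of the four weights are present.
- weight_2_mid (a point): Slotted dark steel weight: a thick horseshoe 66 mm long (x -33 to 31), 46 mm wide over two flat sides (flats from x -22 to 23 at y +-23) and 9 mm thick, 0.17 kg, both faces alike; lies flat. This point: centre of the slot's round end, half-way up. The slot is 15 mm wide and open at the +x end. Three or four of the four weights are present.
- weight_3_mid (a point): Slotted dark steel weight: a thick horseshoe 66 mm long (x -33 to 31), 46 mm wide over two flat sides (flats from x -22 to 23 at y +-23) and 9 mm thick, 0.17 kg, both faces alike; lies flat. This point: centre of the slot's round end, half-way up. The slot is 15 mm wide and open at the +x end. Three or four of the four weights are present.
- weight_4_mid (a point): Slotted dark steel weight: a thick horseshoe 66 mm long (x -33 to 31), 46 mm wide over two flat sides (flats from x -22 to 23 at y +-23) and 9 mm thick, 0.17 kg, both faces alike; lies flat. This point: centre of the slot's round end, half-way up. The slot is 15 mm wide and open at the +x end. Three or four of the four weights are present.
- key_duplicator: The orange and cream key-cutting machine to the right, heavy and fixed: a block from about x 0.49 back and from y 0.05 to the right, 0.2 to 0.48 m high. Origin at the centre of its foot. Keep arm and gripper clear of it.
- screw_jar: Bystander: jar of small screws, 46 mm wide, 64 mm high, origin at its foot. Leave it alone.
- cylinder_1: Bystander: brass lock cylinder 64 mm long, 37 mm high, origin at its foot. Leave it alone.
- marker: Bystander: marker pen 130 mm long, 18 mm thick, lying, origin under its middle. Leave it alone.
There are look-alikes about, which are no part of the job. What is shaped like the part that bears weight_2_mid but red is not meant.

How it is judged:
On the way, in this order (a step that is already met when the one before it is completed fails the run):
1. the lift knob is pulled fully out and the ram is up (value of joint lift_knob above 0.036 m and value of joint ram above 0.0115 m), for 0.2 s.
2. with the knob still out, the plate lies in the nest against the back stop and every weight lies flat on the pan, on the stem (all of step 1 and x of door_plate_mid in the frame of press_nest between -0.006 and 0.004 m and y of door_plate_mid in the frame of press_nest between -0.006 and 0.006 m and z of door_plate_mid in the frame of press_nest between -0.003 and 0.003 m and angle between the x axis of door_plate_mid and the x axis of press_nest, either way round below 0.1 rad and horizontal distance between each of weight_1_mid, weight_2_mid, weight_3_mid, weight_4_mid and pan_top below 0.008 m and z of weight_1_mid in the frame of pan_top between 0.002 and 0.035 m and angle between the z axis of each of weight_1_mid, weight_2_mid, weight_3_mid, weight_4_mid and the z axis of pan_top, either way round below 0.08 rad and z of weight_2_mid in the frame of pan_top between 0.002 and 0.035 m and z of weight_3_mid in the frame of pan_top between 0.002 and 0.035 m and z of weight_4_mid in the frame of pan_top between 0.002 and 0.035 m), for 0.2 s.
3. the lift knob is pushed fully home and the foot rests on the plate (value of joint lift_knob below 0.004 m and value of joint ram between 0.0028 and 0.0055 m), for 0.2 s.
At the end, for the whole second after the job is handed in: Knob home (below 4 mm), foot down on the plate (ram 2.8 to 5.5 mm), plate middle within 6 mm of its nest place and square to 0.1 rad, every weight that is present flat (0.08 rad) on the pan or on the weight below with its slot end within 8 mm of the stem axis, all at rest (all of step 3 and x of door_plate_mid in the frame of press_nest between -0.006 and 0.004 m and y of door_plate_mid in the frame of press_nest between -0.006 and 0.006 m and z of door_plate_mid in the frame of press_nest between -0.003 and 0.003 m and angle between the x axis of door_plate_mid and the x axis of press_nest, either way round below 0.1 rad and horizontal distance between each of weight_1_mid, weight_2_mid, weight_3_mid, weight_4_mid and pan_top below 0.008 m and z of weight_1_mid in the frame of pan_top between 0.002 and 0.035 m and angle between the z axis of each of weight_1_mid, weight_2_mid, weight_3_mid, weight_4_mid and the z axis of pan_top, either way round below 0.08 rad and z of weight_2_mid in the frame of pan_top between 0.002 and 0.035 m and z of weight_3_mid in the frame of pan_top between 0.002 and 0.035 m and z of weight_4_mid in the frame of pan_top between 0.002 and 0.035 m and linear speed of each of weight_1, weight_2, weight_3, weight_4, door_plate below 0.02 m/s); the robot touches nothing.
It fails at once if screw_jar is moved by more than 40 mm (distance of screw_jar from where it was at the start of the episode above 0.04 m).
It fails at once if cylinder_1 is moved by more than 40 mm (distance of cylinder_1 from where it was at the start of the episode above 0.04 m).
It fails at once if marker is moved by more than 40 mm (distance of marker from where it was at the start of the episode above 0.04 m).
Of weight_1, weight_2, weight_3, weight_4 only 3 to 4 are there at a start; the rules pass over those that are not, and their reading is None.
At some moment in a run one of weight_1, weight_2, weight_3, weight_4 may be knocked a few centimetres aside while the robot is not near it.
Once in a run the grip may slacken for a moment while it holds something.
It also fails if it takes over 210 s, if anything falls off the work surface, if the arm or the gripper's body presses on something with over 40 N, if the wrist force passes 120 N, or if a joint passes its speed limit or range.

## Working session

There is one attempt and no reset: what is moved stays moved. The work goes in short steps, Python scripts to look and compute and a tool call to move; the robot and the scene stay as the last step left them, time stands still between calls to the robot, and variables do not carry over. Pictures are saved under pics/ and viewed, at most 14 in all, crops included, and the job is handed in when it is done.

Besides the shell and the picture viewer there is one more tool, called as name(argument=value, ...) on one line, values as JSON. apply_moves: Moves the arm, as the interface text tells. Shifts and turns lie within -1 to 1; 1 stands for 0.05 m of shift or 0.15 rad of turn. Its arguments: {"type":"object","properties":{"plan":{"type":"string"},"hand":{"type":"number"},"newtons":{"type":"number"}},"required":["plan"]}

```bash
ls; mkdir -p pics; python3 - <<'E'
from cell import status, eyes
import cv2
for n in ("scene","top"):
    im=eyes.read_camera(n); cv2.imwrite(f"pics/{n}0.png",im[:,:,::-1]); print(n,eyes.get_calibration(n))
print(status.get_obs())
E
```

```text
pics
scene {'fx': 491.6289225695365, 'fy': 491.6289225695365, 'cx': 320.56615068009916, 'cy': 206.20555819739855, 'position': array([-0.1122741 ,  0.92665853,  0.91008768]), 'orientation': array([-2.23077763e+00, -1.08619713e-03, -2.43974474e+00])}
top {'fx': 506.8958514892423, 'fy': 506.8958514892423, 'cx': 320.706538874491, 'cy': 193.9287122652165, 'position': array([0.37753341, 0.11044292, 1.35600296]), 'orientation': array([-2.99387286,  0.0030002 , -1.55646782])}
{'clock': 0.1, 'joints': array([-1.32792737e+00,  2.64684867e-01,  1.60521401e+00,  1.08011111e-05,
        1.27368717e+00, -3.69200294e-02]), 'qvel': array([-0.00012248, -0.00343695, -0.00147853,  0.00103929, -0.0002905 ,
       -0.00052602]), 'joint_efforts': array([ 9.92406858e-04, -5.03616607e+01, -3.58070683e+01,  7.31461029e-02,
        2.33636226e-02, -5.89103797e-05]), 'tool_pos': array([ 0.18624967, -0.6481823 ,  0.25652036]), 'tcp_rot': array([-3.13960100e+00, -8.38939359e-05,  2.79785725e-01]), 'force': array([-0.90891895, -0.42466155,  0.28127996]), 'torque': array([-0.05046889, -0.03018025,  0.02026137]), 'grip_force': 0.0, 'gripper_width': 0.9993351114369085}
```

View pics/scene0.png

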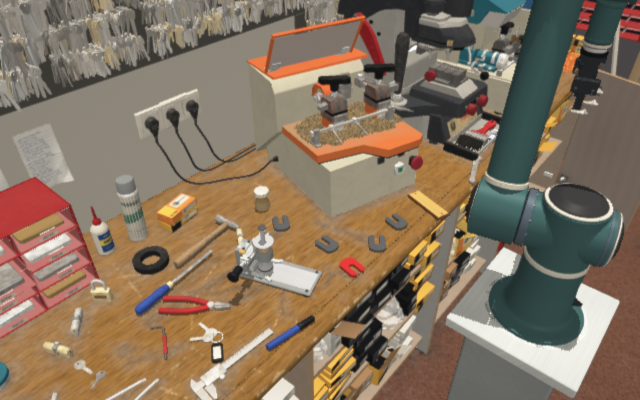

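View pics/top0.png

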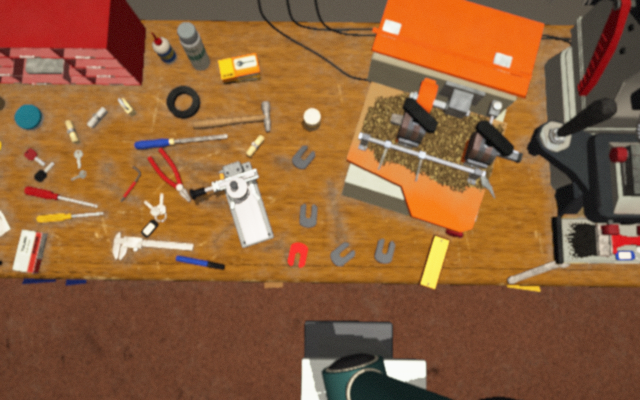

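The scene view shows the press at (262,262), its black knob at (237,272), dark horseshoes at (281,223), (326,244), (377,243), (396,221), a red one at (351,267) and the brass plate at (428,205). In the top view the press is at (240,190), the knob at (197,193), the dark weights at (303,157), (308,215), (342,253), (385,251), the red look-alike at (297,254), the plate at (434,262), the marker at (200,262) and the jar at (312,118).

Candidates: four dark horseshoes are wanted, and the red one at top (297,254) is excluded. For the plate, the yellow bar at (434,262) is wanted, not the yellow strip at (525,288).

```bash
cat > h.py <<'E'
import numpy as np, cv2
from scipy.spatial.transform import Rotation as R
from scipy.optimize import minimize
from cell import status, eyes, nets
def cam(n):
    c=eyes.get_calibration(n); K=np.array([[c["fx"],0,c["cx"]],[0,c["fy"],c["cy"]],[0,0,1]])
    return K,R.from_euler("xyz",c["orientation"]).as_matrix(),np.array(c["position"])
def proj(n,P):
    K,M,p=cam(n); q=(np.atleast_2d(P)-p)@M@K.T; return q[:,:2]/q[:,2:]
def unproj(n,uv,z):
    K,M,p=cam(n); d=M@np.linalg.solve(K,np.r_[uv,1.]); return p+d*(z-p[2])/d[2]
def hull(L,x,y,yaw,z0,z1):   # not used for concave
    c,s=np.cos(yaw),np.sin(yaw); Q=L@np.array([[c,s],[-s,c]])+[x,y]
    return np.vstack([np.c_[Q,np.full(len(Q),z)] for z in (z0,z1)])
a=np.linspace(np.pi/2,3*np.pi/2,9)
WT=np.array([[31,7.5]]+[[7.5*np.cos(t),7.5*np.sin(t)] for t in a]+[[31,-7.5],[31,-15],[23,-23],[-22,-23],[-33,-12],[-33,12],[-22,23],[23,23],[31,15]])/1000
PL=np.array([[70,23],[-70,23],[-70,-23],[70,-23]])/1000
S=8
def render(n,L,x,y,yaw,z0,z1,box):
    m=np.zeros(((box[3]-box[1])*S,(box[2]-box[0])*S),np.uint8)
    H=hull(L,x,y,yaw,z0,z1); uv=((proj(n,H)-[box[0],box[1]]+.5)*S)
    k=len(L)
    for z in np.linspace(0,1,4):
        cv2.fillPoly(m,[np.round(uv[:k]*(1-z)+uv[k:]*z).astype(np.int32)],1)
    return cv2.resize(m.astype(np.float32),None,fx=1/S,fy=1/S,interpolation=cv2.INTER_AREA)
def fit(obs,L,x,y,z0,z1,yaws):
    """obs: list of (cam,soft mask); returns best (x,y,yaw,iou)"""
    best=None
    B=[]
    for n,m in obs:
        r,c=np.where(m>.5); B.append((max(c.min()-8,0),max(r.min()-8,0),c.max()+9,r.max()+9))
    def cost(p):
        t=0
        for (n,m),b in zip(obs,B):
            g=render(n,L,*p,z0,z1,b); mm=m[b[1]:b[3],b[0]:b[2]]; g=g[:mm.shape[0],:mm.shape[1]]
            t-=np.minimum(g,mm).sum()/np.maximum(g,mm).sum()
        return t/len(obs)
    for yw in yaws:
        r=minimize(cost,[x,y,yw],method="Nelder-Mead",options=dict(initial_simplex=np.array([[x,y,yw]]*4)+np.vstack([np.zeros(3),np.diag([.006,.006,.25])]),maxiter=90,xatol=1e-4,fatol=1e-4))
        if best is None or r.fun<best.fun: best=r
    return [*np.round(best.x,4),round(-best.fun,3)]
E
python3 - <<'E'
from h import *
for n in("top","scene"):
    im=eyes.read_camera(n); np.save(f"{n}.npy",im)
    for t in("weight_1_mid","door_plate_mid","press","lift_knob","ram","screw_jar","cylinder_1","marker"):
        for d in nets.regions_of(t,n)[:7]:
            r=d["region"]; v,u=np.where(r); 
            if not len(v) or d["confidence"]<.2: continue
            print(n,t,round(d["confidence"],2),np.round(d["rect"]),[round(u.mean(),1),round(v.mean(),1)],len(v),im[r].mean(0).round(),unproj(n,[u.mean(),v.mean()],.005).round(3)[:2])
top=cv2.imread("pics/top0.png"); cv2.imwrite("pics/c1.png",cv2.resize(top[130:290,170:470],None,fx=2.6,fy=2.6,interpolation=cv2.INTER_CUBIC))
E
```

```text
top weight_1_mid 0.78 [374. 240. 394. 262.] [np.float64(383.8), np.float64(251.1)] 329 [129. 119. 109.] [ 0.428 -0.052]
top weight_1_mid 0.45 [422. 234. 449. 289.] [np.float64(433.8), np.float64(261.0)] 901 [234. 216.  90.] [ 0.404 -0.184]
top door_plate_mid 0.95 [418. 234. 449. 290.] [np.float64(433.9), np.float64(261.6)] 984 [229. 208.  86.] [ 0.402 -0.184]
top press 0.95 [189. 161. 278. 248.] [np.float64(242.1), np.float64(201.5)] 2999 [208. 203. 194.] [0.555 0.328]
top lift_knob 0.71 [191. 168. 254. 198.] [np.float64(212.2), np.float64(186.7)] 215 [126. 119. 112.] [0.594 0.411]
top ram 0.92 [226. 178. 245. 196.] [np.float64(236.1), np.float64(186.5)] 342 [214. 210. 204.] [0.596 0.346]
top screw_jar 0.53 [301. 108. 318. 132.] [np.float64(311.6), np.float64(118.7)] 346 [201. 186. 161.] [0.788 0.146]
top cylinder_1 0.64 [244. 134. 267. 156.] [np.float64(253.9), np.float64(145.3)] 204 [212. 184. 125.] [0.71  0.302]
top marker 0.72 [304. 107. 320. 131.] [np.float64(311.6), np.float64(118.9)] 322 [203. 190. 166.] [0.787 0.146]
top marker 0.57 [177. 253. 223. 266.] [np.float64(198.9), n
[... 404 characters left out ...]
 [0.673 0.174]
scene press 0.62 [227. 224. 322. 295.] [np.float64(270.7), np.float64(266.2)] 3036 [169. 165. 158.] [0.575 0.313]
scene lift_knob 0.61 [226. 246. 254. 283.] [np.float64(238.7), np.float64(268.4)] 252 [93. 89. 85.] [0.632 0.372]
scene ram 0.74 [249. 224. 274. 274.] [np.float64(262.9), np.float64(246.9)] 464 [168. 164. 158.] [0.643 0.274]
scene screw_jar 0.71 [315. 237. 339. 251.] [np.float64(326.8), np.float64(244.5)] 257 [100.  96.  91.] [0.517 0.154]
scene screw_jar 0.59 [255. 187. 271. 209.] [np.float64(261.6), np.float64(197.8)] 324 [170. 155. 130.] [0.805 0.12 ]
scene marker 0.9 [268. 317. 313. 347.] [np.float64(290.8), np.float64(332.0)] 289 [ 57.  71. 119.] [0.392 0.433]
```

View pics/c1.png

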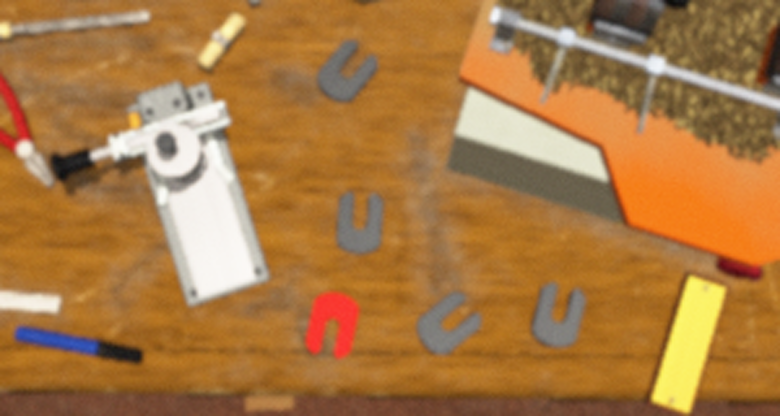

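The crop confirms the four dark grey weights at top (303,157), (308,215), (342,253) and (385,251), with all slots opening roughly away from the robot. It also shows the red look-alike at (297,254), the yellow plate at (434,262), and the knob to the left of the press.

```bash
cat > press.py <<'E'
from h import *
def box(x0,x1,y0,y1,z0,z1): return np.array([[x,y,z] for x in(x0,x1) for y in(y0,y1) for z in(z0,z1)])/1000
def cyl(x,y,r,z0,z1): t=np.linspace(0,2*np.pi,17)[:-1]; return np.array([[x+r*np.cos(a),y+r*np.sin(a),z] for a in t for z in(z0,z1)])/1000
def ycyl(x,z,r,y0,y1): t=np.linspace(0,2*np.pi,17)[:-1]; return np.array([[x+r*np.cos(a),y,z+r*np.sin(a)] for a in t for y in(y0,y1)])/1000
def parts(knob=0,up=0):
    g=96+knob
    return [box(-140,78,-44,44,0,10),box(40,72,-22,22,0,76),box(-22,72,-22,22,50,76),box(13,36,-58,60,60,88),cyl(0,0,26,100+up,105+up),cyl(0,0,5.5,105+up,152+up),cyl(0,0,10.5,147+up,152+up),ycyl(24.5,79,4.5,60,g),ycyl(24.5,79,10,g-16,g+16),ycyl(24.5,79,15,g+16,g+23)]
def pose(P,x,y,yaw): return P@R.from_euler("z",yaw).as_matrix().T+[x,y,0]
def rend(n,p,PP,k=4):
    m=np.zeros((400*k,640*k),np.uint8)
    for P in PP:
        uv=(proj(n,pose(P,*p))+.5)*k; cv2.fillConvexPoly(m,cv2.convexHull(np.round(uv).astype(np.int32)),1)
    return cv2.resize(m.astype(np.float32),(640,400),interpolation=cv2.INTER_AREA)
def fitp(obs,p0,PP):
    def c(p): return -np.mean([(lambda g:np.minimum(g,m).sum()/np.maximum(g,m).sum())(rend(n,p,PP)) for n,m in obs])
    r=minimize(c,p0,method="Nelder-Mead",options=dict(initial_simplex=np.array([p0]*4)+np.vstack([np.zeros(3),np.diag([.01,.01,.1])]),maxiter=80,xatol=1e-4,fatol=1e-5))
    return [*r.x.round(4),round(-r.fun,3)]
E
cat > look.py <<'E'
from press import *
W=[(.43,-.05),(.43,.05),(.52,.14),(.676,.151)]
def grey(im): # dark steel soft mask
    f=im.astype(float); s=f.max(2)-f.min(2); b=f.mean(2); return ((s<42)&(b<135)&(b>50)).astype(np.float32)
def yellow(im):
    h=cv2.cvtColor(im,cv2.COLOR_RGB2HSV); return ((h[...,0]>18)&(h[...,0]<34)&(h[...,1]>110)&(h[...,2]>150)).astype(np.float32)
def win(m,n,x,y,r=.05):
    u,v=proj(n,[x,y,.005])[0]; k=int(r/.0025) if n=="top" else int(r/.0028); o=np.zeros_like(m); v,u=int(v),int(u)
    _,l,st,ce=cv2.connectedComponentsWithStats(m.astype(np.uint8)[max(v-k,0):v+k,u-k:u+k]); 
    if len(st)<2: return None
    i=1+np.argmax(st[1:,4]); o[max(v-k,0):v+k,u-k:u+k]=(l==i); return o if st[i,4]>80 else None
E
python3 - <<'E'
from look import *
I={n:np.load(n+".npy") for n in("top","scene")}
for x,y in W:
    obs=[(n,win(grey(I[n]),n,x,y)) for n in I]
    print([int(o[1].sum()) if o[1] is not None else None for o in obs])
    obs=[o for o in obs if o[1] is not None]
    for s in (obs[:1],obs[1:],obs):
        if s: print(fit(s,WT,x,y,0,.009,np.arange(-3,3,1.)))
import sys
# press masks
nets_m={}
for n in I:
    eyes.read_camera(n); m=np.zeros((400,640),bool)
    for t in("press","lift_knob","ram"):
        d=nets.regions_of(t,n); 
        if d: m|=d[0]["region"]
    nets_m[n]=m.astype(np.float32); np.save("pm_"+n,m)
PP=parts()
for s in (["top"],["scene"],["top","scene"]): print("press",fitp([(n,nets_m[n]) for n in s],[.585,.325,.25],PP))
for n in I:
    o=win(yellow(I[n]),n,.4,-.18,.1); print("plate",n,fit([(n,o)],PL,.4,-.18,0,.01,[-.3,.0,.3]) if o is not None else None)
E
```

```text
[282, 214]
[np.float64(0.4291), np.float64(-0.0529), np.float64(-0.2477), np.float64(0.835)]
[np.float64(0.429), np.float64(-0.0511), np.float64(-0.2867), np.float64(0.865)]
[np.float64(0.4293), np.float64(-0.0523), np.float64(-0.2632), np.float64(0.839)]
[275, 227]
[np.float64(0.4186), np.float64(0.0589), np.float64(-0.8788), np.float64(0.842)]Traceback (most recent call last):
  File "<stdin>", line 8, in <module>
  File "h.py", line 39, in fit
    r=minimize(cost,[x,y,yw],method="Nelder-Mead",options=dict(initial_simplex=np.array([[x,y,yw]]*4)+np.vstack([np.zeros(3),np.diag([.006,.006,.25])]),maxiter=90,xatol=1e-4,fatol=1e-4))
    res = _minimize_neldermead(fun, x0, args, callback, bounds=bounds,
                               **options)
    fxr = func(xr)
    fx = function(np.copy(x), *(wrapper_args + args))
  File "h.py", line 35, in cost
    g=render(n,L,*p,z0,z1,b); mm=m[b[1]:b[3],b[0]:b[2]]; g=g[:mm.shape[0],:mm.shape[1]]
  File "h.py", line 21, in render
    H=hull(L,x,y,yaw,z0,z1); uv=((proj(n,H)-[box[0],box[1]]+.5)*S)
                                  ~~~~^^^^^
  File "h.py", line 9, in proj
    K,M,p=cam(n); q=(np.atleast_2d(P)-p)@M@K.T; return q[:,:2]/q[:,2:]
          ~~~^^^
  File "h.py", line 6, in cam
    c=eyes.get_calibration(n); K=np.array([[c["fx"],0,c["cx"]],[0,c["fy"],c["cy"]],[0,0,1]])
ValueError: time passes only in moves, steps and waits
```

```bash
sed -i 's/^def cam(n):/from functools import lru_cache\n@lru_cache\ndef cam(n):/' h.py
python3 - <<'E'
from look import *
I={n:np.load(n+".npy") for n in("top","scene")}
def f(r): return [float(v) for v in r]
for x,y in W:
    obs=[(n,win(grey(I[n]),n,x,y)) for n in I]
    obs=[o for o in obs if o[1] is not None]
    for s in (obs[:1],obs[1:],obs):
        if s: print([o[0] for o in s],f(fit(s,WT,x,y,0,.009,np.arange(-3,3,1.))))
PP=parts(); M={}
for n in I:
    eyes.read_camera(n); m=np.zeros((400,640),bool)
    for t in("press","lift_knob","ram"):
        d=nets.regions_of(t,n); 
        if d: m|=d[0]["region"]
    M[n]=m.astype(np.float32); np.save("pm_"+n,m)
for s in (["top"],["scene"],["top","scene"]): print("press",f(fitp([(n,M[n]) for n in s],[.585,.325,.25],PP)))
for n in I:
    o=win(yellow(I[n]),n,.4,-.18,.1); print("plate",n,f(fit([(n,o)],PL,.4,-.18,0,.01,[-.3,.0,.3])) if o is not None else None)
E
```

```text
['top'] [0.4291, -0.0529, -0.2477, 0.835]
['scene'] [0.429, -0.0511, -0.2867, 0.865]
['top', 'scene'] [0.4293, -0.0523, -0.2632, 0.839]
['top'] [0.4186, 0.0589, -0.8788, 0.842]
['scene'] [0.418, 0.0607, -0.8877, 0.883]
['top', 'scene'] [0.419, 0.0593, -0.8831, 0.856]
['top'] [0.5214, 0.1511, -0.0419, 0.812]
['scene'] [0.5202, 0.1524, -0.0533, 0.858]
['top', 'scene'] [0.5209, 0.1516, -0.0493, 0.828]
['top'] [0.6797, 0.1671, -0.6614, 0.836]
['scene'] [0.6793, 0.1681, -0.6606, 0.887]
['top', 'scene'] [0.6797, 0.1675, -0.6591, 0.857]
press [0.5783, 0.329, 0.3383, 0.953]
press [0.5773, 0.3285, 0.3386, 0.915]
press [0.5785, 0.3292, 0.3406, 0.933]
plate top [0.4027, -0.1866, -0.3088, 0.863]
plate scene [0.4085, -0.1904, -0.4452, 0.565]
```

```bash
cat > p.py <<'E'
import numpy as np
from scipy.spatial.transform import Rotation as R
from cell import status
def plan(wps,dec=2,show=True):
    """wps: (x,y,z,yaw,step_m per row). Prints rows in groups of 5."""
    o=status.get_obs(); p=np.array(o["tool_pos"]); M=R.from_euler("xyz",o["tcp_rot"]); rows=[]
    for x,y,z,yaw,st in wps:
        T=np.array([x,y,z]); Q=R.from_euler("xyz",[np.pi,0,yaw])
        n=max(1,int(np.ceil(max(np.linalg.norm(T-p)/st,(M.inv()*Q).magnitude()/.145))))
        for k in range(n):
            d=M.inv().apply((T-p)/(n-k))/.05; w=(M.inv()*Q).as_rotvec()/(n-k)/.15
            r=np.round(np.r_[d,w],dec)+0.; rows.append(r)
            p=p+M.apply(r[:3]*.05); M=M*R.from_rotvec(r[3:]*.15)
    for i in range(0,len(rows),5): print("; ".join(" ".join(f"{v:g}" for v in r) for r in rows[i:i+5]))
    if show: print("now",o["clock"],np.round(o["tool_pos"],4),np.round(o["tcp_rot"],3),"F",np.round(o["force"],1),"g",round(o["gripper_width"]*88,1),round(o["grip_force"],1),"j",np.round(o["joints"],2))
PX,PY,PYAW=.578,.329,.339
def P(x,y): # press mm -> world
    c,s=np.cos(PYAW),np.sin(PYAW); x/=1000;y/=1000; return PX+c*x-s*y, PY+s*x+c*y
E
python3 - <<'E'
from p import *
print(P(24.5,96)); x,y=P(24.5,96)
plan([(.35,-.18,.26,.28,.048),(.40,.09,.26,.28,.048),(x,y,.22,1.91,.047),(x,y,.15,1.91,.05)])
E
```

```text
(np.float64(0.569181407783764), np.float64(0.42768374958078836))
0.52 -0.74 0 0 0 0; 0.52 -0.74 0 0 0 0; 0.52 -0.74 -0.01 0 0 0; 0.52 -0.74 0 0 0 0; 0.52 -0.74 -0.01 0 0 0
0.52 -0.73 0 0 0 0; 0.52 -0.74 -0.01 0 0 0; 0.52 -0.73 0 0 0 0; 0.52 -0.74 -0.01 0 0 0; 0.53 -0.73 0 0 0 0
0.52 -0.74 -0.01 0 0 0; 0.41 -0.82 0 0 0 0; 0.41 -0.82 0 0 0 0; 0.41 -0.82 0 0 0 0; 0.41 -0.82 0 0 0 0
0.41 -0.82 0 0 0 0; 0.41 -0.81 0 0 0 0; 0.43 -0.46 0.07 0 0 -0.91; 0.48 -0.4 0.07 0 0 -0.91; 0.54 -0.33 0.07 0 0 -0.9
0.57 -0.26 0.07 0 0 -0.91; 0.6 -0.18 0.07 0 0 -0.9; 0.62 -0.09 0.06 0 0 -0.91; 0.63 -0.01 0.07 0 0 -0.9; 0.63 0.08 0.06 0 0 -0.91
0.61 0.16 0.07 0 0 -0.9; 0.58 0.24 0.06 0 0 -0.91; 0.54 0.32 0.07 0 0 -0.9; 0.49 0.4 0.06 0 0 -0.91; 0 0 0.7 0 0 0
0 0 0.7 0 0 0
now 1.4 [ 0.1864 -0.6488  0.2577] [-3.142  0.     0.28 ] F [-1.1  0.2  0.4] g 88.3 0.0 j [-1.33  0.26  1.6  -0.    1.27 -0.04]
```

apply_moves(plan="0.52 -0.74 0 0 0 0; 0.52 -0.74 0 0 0 0; 0.52 -0.74 -0.01 0 0 0; 0.52 -0.74 0 0 0 0; 0.52 -0.74 -0.01 0 0 0", hand=60, newtons=40)

```text
clock: 1.9
tool_pos: [0.2605, -0.4333, 0.2587]
tcp_rot: [3.141, -0.0, 0.279]
force: [1.4, -0.5, 0.7]
gripper_width: 0.601
grip_force: 0.0
```

apply_moves(plan="0.52 -0.73 0 0 0 0; 0.52 -0.74 -0.01 0 0 0; 0.52 -0.73 0 0 0 0; 0.52 -0.74 -0.01 0 0 0; 0.53 -0.73 0 0 0 0")

```text
clock: 2.4
tool_pos: [0.3352, -0.221, 0.2601]
tcp_rot: [3.141, -0.001, 0.279]
force: [1.6, 0.1, 0.3]
gripper_width: 0.601
grip_force: 0.0
```

apply_moves(plan="0.52 -0.74 -0.01 0 0 0; 0.41 -0.82 0 0 0 0; 0.41 -0.82 0 0 0 0; 0.41 -0.82 0 0 0 0; 0.41 -0.82 0 0 0 0")

```text
clock: 2.9
tool_pos: [0.3833, 0.0022, 0.2607]
tcp_rot: [3.141, -0.002, 0.28]
force: [0.4, -0.4, -0.1]
gripper_width: 0.598
grip_force: 0.0
```

apply_moves(plan="0.41 -0.82 0 0 0 0; 0.41 -0.81 0 0 0 0; 0.43 -0.46 0.07 0 0 -0.91; 0.48 -0.4 0.07 0 0 -0.91; 0.54 -0.33 0.07 0 0 -0.9")

```text
clock: 3.4
tool_pos: [0.443, 0.1759, 0.2499]
tcp_rot: [3.141, -0.001, 0.694]
force: [-0.9, -0.4, 0.0]
gripper_width: 0.604
grip_force: 0.0
```

apply_moves(plan="0.57 -0.26 0.07 0 0 -0.91; 0.6 -0.18 0.07 0 0 -0.9; 0.62 -0.09 0.06 0 0 -0.91; 0.63 -0.01 0.07 0 0 -0.9; 0.63 0.08 0.06 0 0 -0.91")

```text
clock: 3.9
tool_pos: [0.513, 0.3164, 0.2331]
tcp_rot: [3.142, 0.0, 1.373]
force: [-0.4, -1.3, 0.2]
gripper_width: 0.602
grip_force: 0.0
```

apply_moves(plan="0.61 0.16 0.07 0 0 -0.9; 0.58 0.24 0.06 0 0 -0.91; 0.54 0.32 0.07 0 0 -0.9; 0.49 0.4 0.06 0 0 -0.91; 0 0 0 0 0 0")

```text
clock: 4.4
tool_pos: [0.5701, 0.4304, 0.2189]
tcp_rot: [3.141, -0.001, 1.914]
force: [0.3, 0.1, -1.0]
gripper_width: 0.598
grip_force: 0.0
```

```bash
python3 - <<'E'
from p import *
x,y=P(24.5,96)
plan([(x,y,.15,1.91,.05),(x,y,.079,1.91,.03)])
E
```

```text
-0.02 -0.02 0.69 0 0 0.01; -0.03 -0.02 0.69 0 -0.01 0.02; 0 0 0.47 0 0 0; 0 0 0.47 0 0 0; 0 0 0.48 0 0 0
now 4.4 [0.5701 0.4304 0.2189] [ 3.141e+00 -1.000e-03  1.914e+00] F [ 0.3  0.1 -1. ] g 52.6 0.0 j [0.61 0.36 1.55 0.   1.23 0.27]
```

apply_moves(plan="-0.02 -0.02 0.69 0 0 0; -0.03 -0.02 0.69 0 0 0; 0 0 0.47 0 0 0; 0 0 0.47 0 0 0; 0 0 0.48 0 0 0")

```text
clock: 4.9
tool_pos: [0.568, 0.4238, 0.0795]
tcp_rot: [-3.141, 0.0, 1.908]
force: [0.3, 1.2, -0.4]
gripper_width: 0.604
grip_force: 0.0
```

apply_moves(plan="0 0 0 0 0 0; 0 0 0 0 0 0; 0 0 0 0 0 0; 0 0 0 0 0 0; 0 0 0 0 0 0", hand=0, newtons=20)

```text
clock: 5.4
tool_pos: [0.5697, 0.4253, 0.0824]
tcp_rot: [3.138, -0.001, 1.91]
force: [0.9, 0.0, 2.9]
gripper_width: 0.22
grip_force: 20.0
```

```bash
python3 - <<'E'
from p import *
x,y=P(24.5,96+44)
plan([(x,y,.079,1.91,.004)])
E
```

```text
0.08 0 0.01 0 0 0; 0.08 0 0.01 0 0 0; 0.08 0 0 0 0 0; 0.08 0 0.01 0 0 0; 0.08 0 0 0 0 0
0.08 0 0.01 0 0 0; 0.07 0 0 0 0 0; 0.08 0 0.01 0.01 0 0; 0.07 0 0 0 0 0; 0.08 0 0.01 0.01 0 0
0.07 0 0 0 0 0; 0.08 0.01 0.01 0.01 -0.01 0
now 5.4 [0.5697 0.4253 0.0824] [ 3.138e+00 -1.000e-03  1.910e+00] F [0.9 0.  2.9] g 19.3 20.0 j [ 0.61  0.47  1.67 -0.    1.    0.27]
```

apply_moves(plan="0 0 0 0 0 0; 0.08 0 0 0 0 0; 0.08 0 0 0 0 0; 0.08 0 0 0 0 0; 0.08 0 0 0 0 0", newtons=40)

```text
clock: 5.9
tool_pos: [0.5664, 0.4346, 0.0822]
tcp_rot: [3.14, 0.009, 1.911]
force: [5.6, -17.0, 10.0]
gripper_width: 0.212
grip_force: 40.1
```

apply_moves(plan="0.08 0 0 0 0 0; 0.08 0 0 0 0 0; 0.08 0 0 0 0 0; 0.08 0 0 0 0 0; 0.08 0 0 0 0 0")

```text
clock: 6.4
tool_pos: [0.5599, 0.4529, 0.0822]
tcp_rot: [3.14, 0.01, 1.911]
force: [9.5, -24.8, 11.6]
gripper_width: 0.22
grip_force: 40.1
```

apply_moves(plan="0.08 0 0 0 0 0; 0.08 0 0 0 0 0; 0.08 0 0 0 0 0; 0 0 0 0 0 0; 0 0 0 0 0 0")

```text
clock: 6.9
tool_pos: [0.5558, 0.4649, 0.0822]
tcp_rot: [3.14, 0.008, 1.911]
force: [7.7, -16.2, 8.9]
gripper_width: 0.215
grip_force: 40.1
```

```bash
python3 - <<'E'
from p import *
from h import *
plan([])
o=status.get_obs()["tool_pos"]; c,s=np.cos(PYAW),np.sin(PYAW); d=np.array(o[:2])-[PX,PY]; print("press frame",c*d[0]+s*d[1],-s*d[0]+c*d[1])
E
```

```text
now 6.9 [0.5558 0.4649 0.0822] [3.14  0.008 1.911] F [  7.7 -16.2   8.9] g 19.0 40.1 j [ 0.67  0.5   1.63 -0.01  1.02  0.33]
press frame 0.024249048127735064 0.13555151585833536
```

apply_moves(plan="0.06 0 0 0 0 0; 0.04 0 0 0 0 0; 0 0 0 0 0 0; 0 0 0 0 0 0; 0 0 0 0 0 0")

```text
clock: 7.4
tool_pos: [0.5557, 0.4652, 0.0821]
tcp_rot: [3.141, 0.015, 1.911]
force: [11.4, -28.6, 12.6]
gripper_width: 0.214
grip_force: 40.1
```

apply_moves(plan="0 0 0 0 0 0; 0 0 0 0 0 0; 0 0 -0.6 0 0 0; 0 0 -1 0 0 0; 0 0 -1 0 0 0", hand=60)

```text
clock: 7.9
tool_pos: [0.549, 0.4741, 0.2092]
tcp_rot: [-3.137, 0.001, 1.91]
force: [-0.2, 0.7, 0.4]
gripper_width: 0.597
grip_force: 0.0
```

```bash
python3 - <<'E'
from p import *
from press import *
plan([])
M={}; 
for n in("top","scene"):
    im=eyes.read_camera(n); np.save(n,im)
    d=nets.regions_of("lift_knob",n)
    for t in d[:2]: print(n,t["confidence"],t["rect"])
    for k,up in((0,0),(42,12)):
        uv=proj(n,pose(np.vstack(parts(k,up)[8:]),PX,PY,PYAW)); print(k,"knob",uv.min(0).round(1),uv.max(0).round(1))
        uv=proj(n,pose(parts(k,up)[6],PX,PY,PYAW)); print("cap",uv.min(0).round(1),uv.max(0).round(1))
a,b=[np.load(n+".npy") for n in("top","scene")]
cv2.imwrite("pics/k.png",np.hstack([cv2.resize(a[120:240,150:290],None,fx=2.8,fy=2.8),cv2.resize(b[200:320,200:340],None,fx=2.8,fy=2.8)])[:,:,::-1])
E
```

```text
now 7.9 [0.549  0.4741 0.2092] [-3.137e+00  1.000e-03  1.910e+00] F [-0.2  0.7  0.4] g 52.5 0.0 j [0.68 0.39 1.53 0.   1.23 0.34]
top 0.81 [178.0, 180.0, 225.6, 199.4]
0 knob [188. 186.] [206.4 200. ]
cap [228.4 179.7] [237.4 188.6]
42 knob [172.1 191.1] [190.6 205.2]
cap [227.5 178.8] [236.6 187.8]
scene 0.64 [215.6, 242.4, 255.2, 296.9]
0 knob [225.6 263.5] [243.  282.6]
cap [256.8 222.5] [265.8 229.7]
42 knob [216.3 275.5] [234.4 295.3]
cap [256.4 218.6] [265.4 225.9]
```

View pics/k.png

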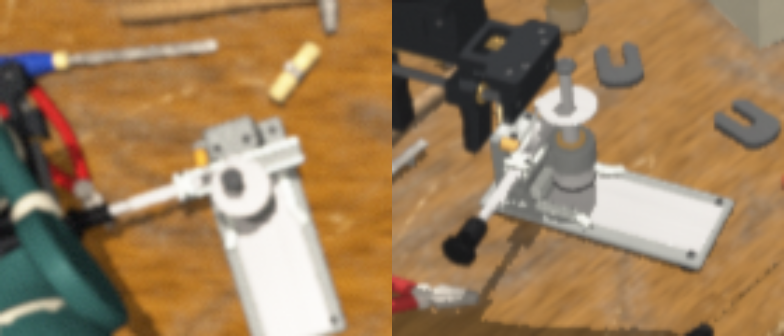

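The left crop shows the knob drawn out to the left at crop (95,217), with its long rod exposed. In the right crop the pan and stem are raised, with the cap at (565,66) and the knob at (462,247), which matches the predicted fully-out position.

```bash
python3 - <<'E'
from press import *
I={n:np.load(n+".npy") for n in("top","scene")}
for n,b in(("top",(220,172,246,200)),("scene",(245,215,280,250))):
    g=I[n][b[1]:b[3],b[0]:b[2]].mean(2); print(n); print("\n".join(" ".join(f"{int(v):3d}" for v in r) for r in g))
E
```

```text
top
164 164 164 157 161 168 149 126 146 178 193 195 193 192 195 195 191 188 190 190 186 172 162 174 218 237
162 167 156 141 151 163 147 127 139 173 188 193 194 191 193 193 197 201 208 211 216 225 228 234 241 245
163 169 162 144 141 160 162 158 161 176 188 199 199 200 197 199 212 225 234 238 237 242 242 239 237 234
163 174 171 152 140 156 170 172 178 182 192 204 217 222 225 223 230 241 244 244 238 234 231 223 212 210
162 176 173 158 142 145 155 165 190 199 199 217 230 235 236 235 240 243 240 237 226 213 206 204 199 200
157 176 174 159 145 147 165 187 215 225 221 228 234 238 240 239 241 241 236 232 226 218 208 204 203 203
156 169 175 162 166 191 220 234 240 241 233 232 233 236 239 241 243 241 239 238 237 233 225 212 211 213
172 183 187 194 197 225 242 244 244 240 230 213 208 211 225 236 241 243 243 243 242 242 237 226 218 226
223 222 214 213 215 226 233 236 236 223 192 164 152 153 175 210 234 240 243 243 243 244 242 237 232 236
241 238 222 201 199 201 218 226 218 184 143 118 112 112 126 159 210 236 243 243 244 244 244 242 238 229
235 222 190 168 163 180 214 225 203 149 113 105 106 106 
[... 6021 characters left out ...]

223 234 228 203 186 195 218 217 157 139 133 129 130 124 129 140 150 154 155 146 139 121 116 115 126 125 131 134 133 131 129 128 126 125 123
215 225 213 191 194 201 209 195 149 134 128 126 115 111 112 120 139 147 147 142 133 118 114 112 112 113 129 134 134 130 130 128 125 124 127
204 212 192 196 211 200 198 156 137 130 126 118 109 110 114 119 138 146 147 143 135 122 116 114 109 110 118 127 132 131 127 124 123 125 127
202 198 190 221 211 193 190 160 134 127 122 110 108 111 117 118 136 146 147 144 135 123 117 114 108 109 111 116 128 127 123 123 124 125 124
190 187 207 235 192 179 181 175 136 126 113 109 108 111 116 117 133 144 147 144 136 124 116 113 106 108 110 113 123 122 120 122 124 123 119
```

```bash
python3 - <<'E'
from h import *
from p import plan
obs=[]
for n in("top","scene"):
    im=eyes.read_camera(n); np.save(n,im)
    d=nets.regions_of("door_plate_mid",n)
    if d: obs.append((n,d[0]["region"].astype(np.float32))); print(n,d[0]["confidence"],d[0]["rect"],[float(v) for v in fit(obs[-1:],PL,.4,-.185,0,.01,[-.3,0])])
r=fit(obs,PL,.4,-.185,0,.01,[-.3]); print([float(v) for v in r])
x,y,w=r[:3]; g=(x-.04*np.cos(w),y-.04*np.sin(w)); print(g)
plan([(.43,.12,.2,w+np.pi,.049),(g[0],g[1],.18,w+np.pi,.049),(g[0],g[1],.06,w+np.pi,.049),(g[0],g[1],.0205,w+np.pi,.02)])
E
```

```text
top 0.86 [420.8, 234.3, 447.1, 289.1] [0.4027, -0.1838, -0.3071, 0.957]
scene 0.59 [407.1, 188.8, 448.2, 219.9] [0.3998, -0.1799, -0.2937, 0.921]
[0.4022, -0.1829, -0.3122, 0.915]
(np.float64(0.3641335945287758), np.float64(-0.1706138787853794))
-0.73 -0.58 0.02 0 0 -0.77; -0.66 -0.66 0.02 0 0 -0.77; -0.58 -0.73 0.02 -0.01 0 -0.76; -0.5 -0.79 0.02 0 0 -0.77; -0.4 -0.84 0.02 -0.01 0 -0.76
-0.31 -0.88 0.02 0 0 -0.77; -0.2 -0.91 0.02 -0.01 0 -0.76; -0.1 -0.93 0.02 0 -0.01 -0.77; -0.08 -0.85 0.06 0 0 0; -0.07 -0.85 0.06 0 0 0
-0.08 -0.85 0.06 0 0 0; -0.07 -0.85 0.06 0 0 0; -0.08 -0.85 0.05 0 0 0; -0.07 -0.84 0.06 0 0 0; -0.08 -0.85 0.05 0 0 0
0 0 0.8 0 0 0; 0 0 0.8 0 0 0; 0 0 0.8 0 0 0; 0 0 0.4 0 0 0; 0 0 0.39 0 0 0
now 8.3 [0.5491 0.4738 0.2071] [-3.137e+00  1.000e-03  1.911e+00] F [-0.6  0.1 -0.5] g 53.1 0.0 j [0.68 0.39 1.53 0.   1.22 0.34]
```

apply_moves(plan="-0.73 -0.58 0.02 0 0 -0.77; -0.66 -0.66 0.02 0 0 -0.77; -0.58 -0.73 0.02 0 0 -0.76; -0.5 -0.79 0.02 0 0 -0.77; -0.4 -0.84 0.02 0 0 -0.76", hand=85)

```text
clock: 8.8
tool_pos: [0.4735, 0.2517, 0.203]
tcp_rot: [-3.138, -0.002, 2.49]
force: [0.2, -1.6, 0.5]
gripper_width: 0.851
grip_force: 0.0
```

apply_moves(plan="-0.31 -0.88 0.02 0 0 -0.77; -0.2 -0.91 0.02 0 0 -0.76; -0.1 -0.93 0.02 0 0 -0.77; -0.08 -0.85 0.06 0 0 0; -0.07 -0.85 0.06 0 0 0")

```text
clock: 9.3
tool_pos: [0.4105, 0.0363, 0.1946]
tcp_rot: [-3.141, -0.002, 2.831]
force: [0.3, -0.1, 0.1]
gripper_width: 0.85
grip_force: 0.0
```

apply_moves(plan="-0.08 -0.85 0.06 0 0 0; -0.07 -0.85 0.06 0 0 0; -0.08 -0.85 0.05 0 0 0; -0.07 -0.84 0.06 0 0 0; -0.08 -0.85 0.05 0 0 0")

```text
clock: 9.8
tool_pos: [0.3637, -0.1708, 0.1806]
tcp_rot: [3.141, -0.003, 2.83]
force: [0.2, 0.1, 1.0]
gripper_width: 0.855
grip_force: 0.0
```

apply_moves(plan="0 0 0.7 0 0 0; 0 0 0.7 0 0 0; 0 0 0.6 0 0 0; 0 0 0 0 0 0")

```text
clock: 10.2
tool_pos: [0.3605, -0.1675, 0.0771]
tcp_rot: [3.139, -0.012, 2.829]
force: [-0.9, 0.3, 0.1]
gripper_width: 0.854
grip_force: 0.0
```

```bash
python3 - <<'E'
from p import *
plan([(.3641,-.1706,.05,np.pi-.31,.04),(.3641,-.1706,.0205,np.pi-.31,.015)])
E
```

```text
-0.09 -0.04 0.54 0.02 -0.08 -0.02; 0 0 0.3 0 0 0; 0 0 0.29 0 0 0
now 10.2 [ 0.3605 -0.1675  0.0771] [ 3.139 -0.012  2.829] F [-0.9  0.3  0.1] g 75.2 0.0 j [-0.5  -0.06  2.33  0.    0.89 -1.76]
```

apply_moves(plan="-0.08 -0.04 0.54 0 -0.06 0; 0 0 0.3 0 0 0; 0 0 0.25 0 0 0; 0 0 0 0 0 0; 0 0 0 0 0 0")

```text
clock: 10.7
tool_pos: [0.3692, -0.1731, 0.0283]
tcp_rot: [3.142, 0.009, 2.83]
force: [0.7, -0.0, 0.6]
gripper_width: 0.849
grip_force: 0.0
```

```bash
python3 - <<'E'
from p import *
plan([(.3641,-.1706,.0205,np.pi-.31,.015)])
E
```

```text
0.11 0.02 0.15 0 0.06 -0.01
now 10.7 [ 0.3692 -0.1731  0.0283] [3.142 0.009 2.83 ] F [ 0.7 -0.   0.6] g 74.7 0.0 j [-0.5   0.03  2.35  0.    0.74 -1.76]
```

apply_moves(plan="0.09 0.02 0 0 0.06 0; 0 0 0.14 0 0 0; 0 0 0 0 0 0; 0 0 0 0 0 0")

```text
clock: 11.1
tool_pos: [0.3648, -0.1707, 0.0207]
tcp_rot: [3.142, -0.0, 2.83]
force: [0.4, -0.0, 0.3]
gripper_width: 0.85
grip_force: 0.0
```

apply_moves(plan="0 0 0 0 0 0; 0 0 0 0 0 0; 0 0 0 0 0 0; 0 0 0 0 0 0; 0 0 0 0 0 0", hand=0, newtons=45)

```text
clock: 11.6
tool_pos: [0.3649, -0.1709, 0.0207]
tcp_rot: [-3.141, 0.0, 2.83]
force: [-0.1, -0.6, 0.6]
gripper_width: 0.515
grip_force: 44.9
```

```bash
python3 - <<'E'
from p import *
a=PYAW+np.pi
x,y=P(-140-55,0); x2,y2=P(-85-25,0)
o=status.get_obs()["tool_pos"]
plan([(o[0],o[1],.06,np.pi-.31,.04),(.40,.03,.06,np.pi-.31,.045),(x,y,.06,a,.045)])
print(x,y,x2,y2)
E
```

```text
0 0 -0.79 0 0 -0.01; 0.11 0.81 0 0 0 0; 0.11 0.81 0 0 0 0; 0.11 0.81 0 0 0 0; 0.11 0.8 0 0 0 0
0.12 0.81 0 0 0 0; 0.26 0.74 0 0 0 -0.72; 0.18 0.76 0 0 0 -0.72; 0.09 0.77 0 0 0 -0.72; 0.01 0.78 0 0 0 -0.72
-0.08 0.78 0 0 0 -0.72; -0.16 0.76 0 0 0 -0.73
now 11.6 [ 0.3649 -0.1709  0.0207] [-3.141  0.     2.83 ] F [-0.1 -0.6  0.6] g 45.3 44.9 j [-0.5   0.05  2.36 -0.    0.73 -1.76]
0.39409790216841556 0.2641538866766685 0.4742603550693626 0.29242014120222326
```

apply_moves(plan="0 0 -0.79 0 0 0; 0.11 0.81 0 0 0 0; 0.11 0.81 0 0 0 0; 0.11 0.81 0 0 0 0; 0.11 0.8 0 0 0 0")

```text
clock: 12.1
tool_pos: [0.3932, -0.0089, 0.0601]
tcp_rot: [3.141, -0.0, 2.829]
force: [0.4, -0.3, -1.0]
gripper_width: 0.511
grip_force: 44.9
```

apply_moves(plan="0.12 0.81 0 0 0 0; 0.26 0.74 0 0 0 -0.72; 0.18 0.76 0 0 0 -0.72; 0.09 0.77 0 0 0 -0.72; 0.01 0.78 0 0 0 -0.72")

```text
clock: 12.6
tool_pos: [0.3957, 0.1876, 0.06]
tcp_rot: [-3.141, -0.0, -3.017]
force: [0.9, 0.3, -0.1]
gripper_width: 0.523
grip_force: 4.5
```

apply_moves(plan="-0.08 0.78 0 0 0 -0.72; -0.16 0.76 0 0 0 -0.73; 0 0 0 0 0 0; 0 0 0 0 0 0; 0 0 0 0 0 0")

```text
clock: 13.1
tool_pos: [0.3943, 0.2633, 0.0598]
tcp_rot: [-3.141, -0.001, -2.805]
force: [-0.2, 1.7, 0.1]
gripper_width: 0.513
grip_force: 44.6
```

```bash
python3 - <<'E'
from p import *
from h import *
a=PYAW+np.pi
x,y=P(-195,0)
plan([(x,y,.034,a,.02),(*P(-130,0),.033,a,.02)],3)
obs=[]
for n in("top",):
    im=eyes.read_camera(n); np.save(n,im)
    d=nets.regions_of("door_plate_mid",n)
    for q in d[:2]: print(n,q["confidence"],q["rect"],[float(v) for v in fit([(n,q["region"].astype(np.float32))],PL,*P(-155,0),.04,.05,[.34])])
print(P(-155,0))
b=np.load("top.npy"); cv2.imwrite("pics/pl.png",cv2.resize(b[130:290,170:330],None,fx=3.5,fy=3.5)[:,:,::-1])
E
```

```text
-0.001 0.009 0.258 -0.001 -0.004 -0.007; -0.001 0.009 0.258 -0.001 -0.003 -0.008; -0.325 0 0.005 0 0 0; -0.325 0 0.005 0 0 0; -0.325 0 0.005 0 0 0
-0.325 0 0.005 0 0 0
now 13.1 [0.3943 0.2633 0.0598] [-3.141e+00 -1.000e-03 -2.805e+00] F [-0.2  1.7  0.1] g 45.2 44.6 j [ 0.54  0.11  2.2  -0.    0.84 -1.37]
(np.float64(0.43182140941592007), np.float64(0.2774556535122237))
```

View pics/pl.png

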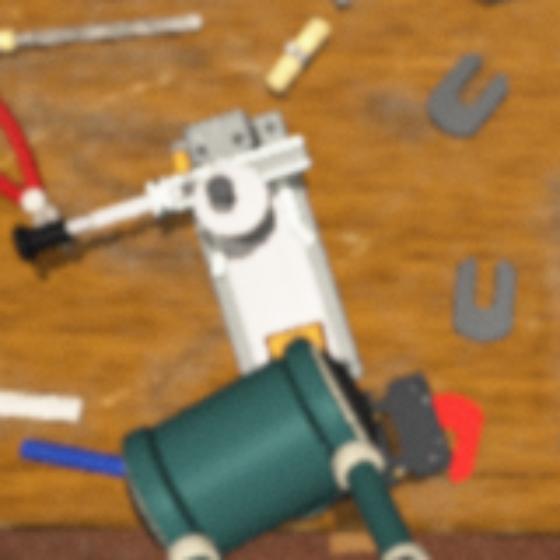

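The crop shows the plate's yellow front end at (270–325, 322–345) over the base's front part, roughly square to it, with the knob still out. The grip did slacken briefly, so I'll check for tilt in the scene camera.

```bash
python3 - <<'E'
from p import *
from h import *
x,y=P(-155,0)
H=hull(PL,x,y,PYAW,.0393,.0493)
im=eyes.read_camera("scene"); np.save("scene",im)
uv=proj("scene",H); 
k=4;b=(270,200,400,320)
c=cv2.resize(im[b[1]:b[3],b[0]:b[2]],None,fx=k,fy=k)[:,:,::-1].copy()
for q in(uv[:4],uv[4:]): cv2.polylines(c,[np.round((q-[b[0],b[1]]+.5)*k).astype(np.int32)],True,(255,0,255),1)
t=np.load("top.npy"); b2=(225,200,310,290); c2=cv2.resize(t[b2[1]:b2[3],b2[0]:b2[2]],None,fx=k,fy=k)[:,:,::-1].copy()
uv=proj("top",H)
for q in(uv[:4],uv[4:]): cv2.polylines(c2,[np.round((q-[b2[0],b2[1]]+.5)*k).astype(np.int32)],True,(255,0,255),1)
z=np.zeros((480,c2.shape[1],3),np.uint8); z[:c2.shape[0]]=c2; o=np.hstack([c,z])[:, :800]; cv2.imwrite("pics/pl2.png",o)
E
```

```text
(no output)
```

View pics/pl2.png

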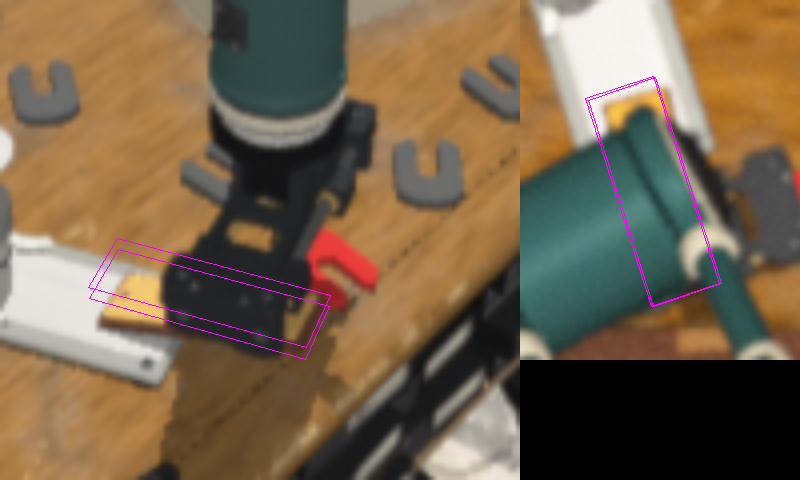

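The scene overlay shows the plate's front end drooping below the magenta prediction: its corner is at crop (100,325), against (90,298). I'll carry it over the base, set it down, and regrip.

```bash
python3 - <<'E'
from p import *
a=PYAW+np.pi
plan([(*P(-148,0),.06,a,.02),(*P(-148,0),.036,a,.005)],2)
E
```

```text
-0.31 0.01 0 0 0 -0.01; -0.31 0.01 0 0 0 -0.01; -0.32 0.01 0 0 0 0; 0 0 0.1 0 0 0; 0 0 0.09 0 0 0
0 0 0.1 0 0 0; 0 0 0.09 0 0 0; 0 0 0.1 0 0 0
now 13.25 [0.3946 0.2629 0.06  ] [-3.141e+00 -1.000e-03 -2.806e+00] F [-1.1  0.9 -1. ] g 45.2 44.6 j [ 0.54  0.11  2.2   0.    0.84 -1.37]
```

apply_moves(plan="-0.31 0.01 0 0 0 -0.01; -0.31 0.01 0 0 0 0; -0.32 0.01 0 0 0 0; 0 0 0 0 0 0; 0 0 0.1 0 0 0")

```text
clock: 13.75
tool_pos: [0.439, 0.2804, 0.0556]
tcp_rot: [-3.141, 0.001, -2.804]
force: [-0.7, -1.5, 1.4]
gripper_width: 0.513
grip_force: 44.7
```

apply_moves(plan="0 0 0.1 0 0 0; 0 0 0.1 0 0 0; 0 0 0.1 0 0 0; 0 0 0.08 0 0 0; 0 0 0 0 0 0", newtons=6)

```text
clock: 14.25
tool_pos: [0.4379, 0.2808, 0.0353]
tcp_rot: [-3.141, -0.001, -2.802]
force: [-0.4, -0.3, 0.1]
gripper_width: 0.519
grip_force: 5.9
```

apply_moves(plan="0 0 0 0 0 0; 0 0 0 0 0 0; 0 0 0 0 0 0; 0 0 0 0 0 0; 0 0 0 0 0 0", hand=62)

```text
clock: 14.75
tool_pos: [0.4388, 0.2812, 0.0364]
tcp_rot: [3.142, 0.0, -2.802]
force: [-0.9, 0.1, -0.4]
gripper_width: 0.617
grip_force: 0.0
```

```bash
python3 - <<'E'
from p import *
a=PYAW+np.pi
plan([(*P(-148,0),.0317,a,.005)],3)
E
```

```text
0.016 -0.025 0.093 0.001 0.003 0.002
now 14.75 [0.4388 0.2812 0.0364] [ 3.142  0.    -2.802] F [-0.9  0.1 -0.4] g 54.3 0.0 j [ 0.52  0.22  2.11  0.    0.8  -1.39]
```

apply_moves(plan="0.016 -0.025 0.09 0 0 0; 0 0 0 0 0 0; 0 0 0 0 0 0")

```text
clock: 15.05
tool_pos: [0.438, 0.2794, 0.0313]
tcp_rot: [-3.141, -0.001, -2.802]
force: [0.7, 0.0, -0.1]
gripper_width: 0.619
grip_force: 0.0
```

apply_moves(plan="0 0 0 0 0 0; 0 0 0 0 0 0; 0 0 0 0 0 0; 0 0 0 0 0 0; 0 0 0 0 0 0", hand=0, newtons=30)

```text
clock: 15.55
tool_pos: [0.4382, 0.2797, 0.0316]
tcp_rot: [3.142, -0.0, -2.802]
force: [-0.1, -0.4, -0.1]
gripper_width: 0.518
grip_force: 30.0
```

```bash
python3 - <<'E'
from p import *
from h import *
a=PYAW+np.pi
plan([(*P(-120,0),.0317,a,.01)],2)
x,y=P(-108,0); H=hull(PL,x,y,PYAW,.01,.02)
im=eyes.read_camera("scene"); np.save("scene",im)
uv=proj("scene",H); k=5;b=(240,200,360,310)
c=cv2.resize(im[b[1]:b[3],b[0]:b[2]],None,fx=k,fy=k)[:,:,::-1].copy()
for q in(uv[:4],uv[4:]): cv2.polylines(c,[np.round((q-[b[0],b[1]]+.5)*k).astype(np.int32)],True,(255,0,255),1)
cv2.imwrite("pics/pl3.png",c)
E
```

```text
-0.19 0 0 0 0 0; -0.19 0 0 0 0 0; -0.18 0 0 0 0 0
now 15.55 [0.4382 0.2797 0.0316] [ 3.142 -0.    -2.802] F [-0.1 -0.4 -0.1] g 45.6 30.0 j [ 0.52  0.23  2.12  0.    0.79 -1.39]
```

View pics/pl3.png

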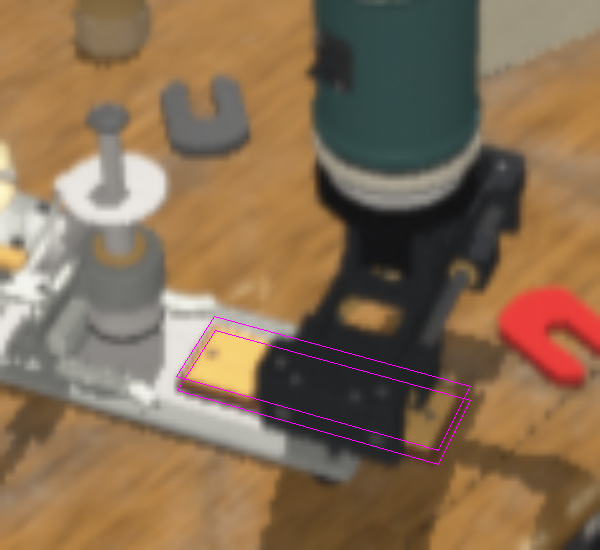

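The plate now lies flat on the base and matches the overlay, with its front edge at (180–215, 330–390). Next I push it in.

apply_moves(plan="-0.19 0 0 0 0 0; -0.19 0 0 0 0 0; -0.19 0 0 0 0 0; -0.19 0 0 0 0 0; -0.19 0 0 0 0 0")

```text
clock: 16.1
tool_pos: [0.4837, 0.2956, 0.0316]
tcp_rot: [-3.142, -0.001, -2.803]
force: [-1.6, -1.2, 1.1]
gripper_width: 0.517
grip_force: 30.0
```

apply_moves(plan="-0.06 0 0 0 0 0; -0.06 0 0 0 0 0; -0.06 0 0 0 0 0; -0.06 0 0 0 0 0; 0 0 0 0 0 0")

```text
clock: 16.6
tool_pos: [0.4951, 0.2997, 0.0317]
tcp_rot: [3.141, 0.001, -2.802]
force: [0.9, -0.2, -0.5]
gripper_width: 0.516
grip_force: 30.0
```

```bash
cat >> p.py <<'E'
def inpress():
    o=np.array(status.get_obs()["tool_pos"]); c,s=np.cos(PYAW),np.sin(PYAW); d=o[:2]-[PX,PY]; print("press mm",np.round([1e3*(c*d[0]+s*d[1]),1e3*(-s*d[0]+c*d[1]),o[2]*1e3],1))
E
python3 -c "
from p import *
plan([]);inpress()"
```

```text
now 16.6 [0.4951 0.2997 0.0317] [ 3.141e+00  1.000e-03 -2.802e+00] F [ 0.9 -0.2 -0.5] g 45.4 30.0 j [ 0.5   0.32  1.99 -0.    0.83 -1.41]
press mm [-88.   -0.   31.7]
```

apply_moves(plan="-0.03 0 0 0 0 0; -0.03 0 0 0 0 0; -0.03 0 0 0 0 0; -0.03 0 0 0 0 0; 0 0 0 0 0 0")

```text
clock: 17.1
tool_pos: [0.4968, 0.3003, 0.0316]
tcp_rot: [-3.141, -0.008, -2.803]
force: [-10.9, -3.4, 11.3]
gripper_width: 0.517
grip_force: 30.0
```

apply_moves(plan="-0.03 0 0 0 0 0; -0.03 0 0 0 0 0; -0.03 0 0 0 0 0; 0 0 0 0 0 0")

```text
clock: 17.5
tool_pos: [0.4971, 0.3004, 0.0315]
tcp_rot: [-3.141, -0.017, -2.803]
force: [-22.2, -7.8, 23.5]
gripper_width: 0.513
grip_force: 30.0
```

```bash
python3 -c "
from p import *
plan([]);inpress()"
```

```text
now 17.5 [0.4971 0.3004 0.0315] [-3.141 -0.017 -2.803] F [-22.2  -7.8  23.5] g 45.1 30.0 j [ 0.5   0.33  1.98  0.    0.85 -1.41]
press mm [-85.8  -0.1  31.5]
```

apply_moves(plan="0 0 0 0 0 0; 0 0 0 0 0 0; 0 0 0 0 0 0; 0 0 -0.4 0 0 0; 0 0 -0.8 0 0 0", hand=62)

```text
clock: 18.0
tool_pos: [0.5021, 0.3015, 0.0886]
tcp_rot: [-3.14, -0.007, -2.803]
force: [0.2, 0.6, -0.3]
gripper_width: 0.619
grip_force: 0.0
```

apply_moves(plan="0 0 -0.8 0 0 0; 0 0 0 0 0 0; 0 0 0 0 0 0")

```text
clock: 18.3
tool_pos: [0.5058, 0.3036, 0.1332]
tcp_rot: [3.141, 0.004, -2.803]
force: [0.5, -0.3, -0.6]
gripper_width: 0.622
grip_force: 0.0
```

```bash
python3 -c "
from p import *
inpress()
x,y=.5159,.1518
plan([(.46,.2,.16,1.7,.05),(x,y,.16,-.049,.05),(x,y,.06,-.049,.045)])"
```

```text
press mm [-7.660e+01  1.000e-01  1.332e+02]
0.12 -0.13 -0.04 0 0 0.91; 0.1 -0.14 -0.04 0 0 0.91; 0.08 -0.15 -0.04 0 0 0.91; 0.06 -0.16 -0.04 0 0 0.91; 0.04 -0.17 -0.04 0 0 0.91
0.01 -0.17 -0.04 0 0 0.92; -0.01 -0.18 -0.04 0 0 0.91; -0.04 -0.17 -0.04 0 0 0.92; -0.06 -0.16 -0.04 0.01 0 0.91; -0.08 -0.16 -0.05 0 0 0.92
-0.1 -0.14 -0.04 0.01 0 0.91; -0.12 -0.13 -0.05 0 0 0.92; -0.14 -0.11 -0.04 0.01 0 0.91; -0.08 0.08 0 0 0 0.9; -0.07 0.09 0 0 0 0.9
-0.06 0.09 0 0 0 0.9; -0.05 0.1 0 0 0 0.9; -0.03 0.11 0 0 0 0.9; -0.02 0.11 0 0 0 0.9; 0 0.11 0 0 0 0.89
0.01 0.11 0 0 0 0.9; 0.03 0.11 0 0 0 0.89; 0.04 0.11 0 0 0 0.9; 0.05 0.1 0 0 0 0.89; 0.07 0.1 0 0 0 0.9
0.08 0.08 0 0 0 0.89; 0 0 0.67 0 0 0; 0 0 0.66 0 0 0; 0 0 0.67 0 0 0
now 18.3 [0.5058 0.3036 0.1332] [ 3.141  0.004 -2.803] F [ 0.5 -0.3 -0.6] g 54.8 0.0 j [ 0.5   0.21  1.91 -0.    1.01 -1.41]
```

```bash
python3 -c "
from p import *
x,y=.5159,.1518
plan([(.47,.24,.16,-2.803,.05),(.49,.19,.16,1.7,.05),(x,y,.16,-.049,.05),(x,y,.06,-.049,.045)])"
```

```text
0.55 -0.48 -0.27 0 0.01 0; 0.55 -0.48 -0.27 0 0.02 0; 0 -0.08 0 0 0 0.91; -0.02 -0.08 0 0 0 0.91; -0.03 -0.08 0 0 0 0.91
-0.04 -0.07 0 0 0 0.91; -0.05 -0.07 0 0 0 0.91; -0.05 -0.06 0 0 0 0.92; -0.06 -0.06 0 0 0 0.91; -0.07 -0.05 0 0 0 0.92
-0.08 -0.03 0 0 0 0.91; -0.08 -0.03 0 0 0 0.92; -0.08 -0.01 0 0 0 0.91; -0.08 0 0 0 0 0.92; -0.08 0.01 0 0 0 0.91
-0.06 0.03 0 0 0 0.9; -0.06 0.04 0 0 0 0.9; -0.05 0.05 0 0 0 0.9; -0.05 0.05 0 0 0 0.9; -0.04 0.06 0 0 0 0.9
-0.03 0.07 0 0 0 0.9; -0.02 0.07 0 0 0 0.89; -0.01 0.07 0 0 0 0.9; 0 0.07 0 0 0 0.89; 0.01 0.07 0 0 0 0.9
0.01 0.07 0 0 0 0.89; 0.03 0.07 0 0 0 0.9; 0.03 0.06 0 0 0 0.89; 0 0 0.67 0 0 0; 0 0 0.66 0 0 0
0 0 0.67 0 0 0
now 18.3 [0.5058 0.3036 0.1332] [ 3.141  0.004 -2.803] F [ 0.5 -0.3 -0.6] g 54.8 0.0 j [ 0.5   0.21  1.91 -0.    1.01 -1.41]
```

apply_moves(plan="0.55 -0.48 -0.27 0 0 0; 0.55 -0.48 -0.27 0 0 0; 0 -0.08 0 0 0 0.91; -0.02 -0.08 0 0 0 0.91; -0.03 -0.08 0 0 0 0.91", hand=85)

```text
clock: 18.8
tool_pos: [0.4722, 0.2271, 0.1567]
tcp_rot: [-3.14, -0.003, 3.065]
force: [-0.3, 0.7, -0.3]
gripper_width: 0.85
grip_force: 0.0
```

apply_moves(plan="-0.04 -0.07 0 0 0 0.91; -0.05 -0.07 0 0 0 0.91; -0.05 -0.06 0 0 0 0.92; -0.06 -0.06 0 0 0 0.91; -0.07 -0.05 0 0 0 0.92")

```text
clock: 19.3
tool_pos: [0.4796, 0.2079, 0.1563]
tcp_rot: [-3.138, -0.002, 2.38]
force: [0.3, 0.1, -0.2]
gripper_width: 0.848
grip_force: 0.0
```

apply_moves(plan="-0.08 -0.03 0 0 0 0.91; -0.08 -0.03 0 0 0 0.92; -0.08 -0.01 0 0 0 0.91; -0.08 0 0 0 0 0.92; -0.08 0.01 0 0 0 0.91")

```text
clock: 19.8
tool_pos: [0.4876, 0.189, 0.1563]
tcp_rot: [-3.138, 0.001, 1.695]
force: [0.2, -0.7, 0.7]
gripper_width: 0.846
grip_force: 0.0
```

apply_moves(plan="-0.06 0.03 0 0 0 0.9; -0.06 0.04 0 0 0 0.9; -0.05 0.05 0 0 0 0.9; -0.05 0.05 0 0 0 0.9; -0.04 0.06 0 0 0 0.9")

```text
clock: 20.3
tool_pos: [0.4973, 0.1744, 0.1563]
tcp_rot: [-3.139, 0.003, 1.02]
force: [-0.0, 1.1, 0.6]
gripper_width: 0.852
grip_force: 0.0
```

apply_moves(plan="-0.03 0.07 0 0 0 0.9; -0.02 0.07 0 0 0 0.89; -0.01 0.07 0 0 0 0.9; 0 0.07 0 0 0 0.89; 0.01 0.07 0 0 0 0.9")

```text
clock: 20.8
tool_pos: [0.5077, 0.1597, 0.1562]
tcp_rot: [-3.141, 0.004, 0.348]
force: [0.6, 0.1, 0.2]
gripper_width: 0.851
grip_force: 0.0
```

apply_moves(plan="0.01 0.07 0 0 0 0.89; 0.03 0.07 0 0 0 0.9; 0.03 0.06 0 0 0 0.89; 0 0 0 0 0 0; 0 0 0 0 0 0")

```text
clock: 21.3
tool_pos: [0.5137, 0.151, 0.1571]
tcp_rot: [3.141, 0.003, -0.046]
force: [-0.8, 0.8, 0.1]
gripper_width: 0.851
grip_force: 0.0
```

```bash
python3 - <<'E'
from look import *
from p import *
x,y=.5159,.1518
plan([(x,y,.07,-.049,.045),(x,y,.0205,-.049,.025)])
# recheck weights & plate
I={n:eyes.read_camera(n) for n in("top","scene")}
for n in I: np.save(n,I[n])
for x,y in [(.429,-.052),(.419,.059),(.521,.151),(.68,.167)]:
    for n in I:
        m=win(grey(I[n]),n,x,y)
        if m is not None: print(n,x,y,int(m.sum()),[float(v) for v in fit([(n,m)],WT,x,y,0,.009,np.arange(-2,1,1.))])
eyes.read_camera("top"); d=nets.regions_of("door_plate_mid","top")
for q in d[:2]: print(q["confidence"],q["rect"])
b=I["top"]; c=cv2.resize(b[130:270,170:410],None,fx=3.3,fy=3.3)[:,:,::-1].copy()
uv=proj("top",hull(PL,*P(-45,0),PYAW,.01,.02))[4:]; cv2.polylines(c,[np.round((uv-[170,130]+.5)*3.3).astype(np.int32)],True,(255,0,255),1)
cv2.imwrite("pics/w.png",c)
E
```

```text
0.02 -0.01 0.87 0 0.01 0.01; 0.03 -0.01 0.87 0 0.01 0.01; 0 0 0.5 0 0 0; 0 0 0.49 0 0 0
now 21.3 [0.5137 0.151  0.1571] [ 3.141e+00  3.000e-03 -4.600e-02] F [-0.8  0.8  0.1] g 74.9 0.0 j [0.24 0.09 2.   0.   1.05 1.86]
top 0.429 -0.052 263 [0.4288, -0.053, -0.2503, 0.78]
scene 0.429 -0.052 214 [0.4292, -0.051, -0.2858, 0.863]
top 0.419 0.059 433 [0.4148, 0.0483, -2.6605, 0.393]
scene 0.419 0.059 227 [0.4185, 0.0606, -0.8929, 0.884]
top 0.521 0.151 598 [0.5273, 0.1652, -1.6663, 0.306]
scene 0.521 0.151 273 [0.5196, 0.1529, -0.0701, 0.892]
top 0.68 0.167 516 [0.6752, 0.1676, -0.5293, 0.525]
scene 0.68 0.167 201 [0.679, 0.1686, -0.6664, 0.886]
0.88 [235.4, 182.1, 261.5, 236.3]
```

View pics/w.png

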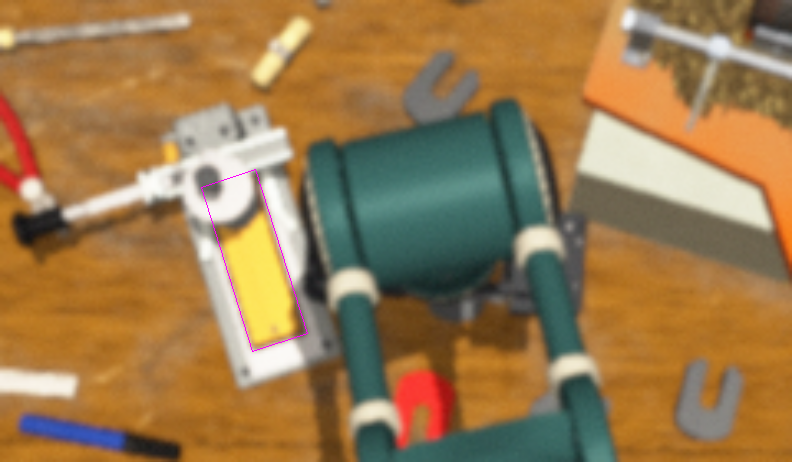

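The plate sits inside the magenta nest outline with the knob still out. The gripper hides weight 3, but the scene fit puts that weight unchanged at (0.520,0.153).

apply_moves(plan="0.02 -0.01 0.87 0 0.02 0; 0.02 -0.01 0.87 0 0 0; 0 0 0.5 0 0 0; 0 0 0.46 0 0 0; 0 0 0 0 0 0")

```text
clock: 22.0
tool_pos: [0.5158, 0.152, 0.0215]
tcp_rot: [3.141, -0.0, -0.048]
force: [0.5, 0.1, 0.7]
gripper_width: 0.847
grip_force: 0.0
```

apply_moves(plan="0 0 0 0 0 0; 0 0 0 0 0 0; 0 0 0 0 0 0; 0 0 0 0 0 0; 0 0 0 0 0 0", hand=0, newtons=40)

```text
clock: 22.5
tool_pos: [0.5173, 0.152, 0.0245]
tcp_rot: [-3.142, -0.004, -0.048]
force: [-0.6, -0.3, 4.4]
gripper_width: 0.51
grip_force: 40.0
```

```bash
python3 - <<'E'
from p import *
o=status.get_obs(); z0=o["tool_pos"][2]; print(z0)
x,y=o["tool_pos"][:2]
x1,y1=P(0,-110)
plan([(x,y,.139,-.05,.045),(x1,y1,.139,1.91,.04)])
E
```

```text
0.02448466016765121
0 0 -0.76 0 -0.01 0; 0 0 -0.77 0 -0.01 0.01; 0.01 0 -0.76 0 -0.01 0; 0.13 -0.11 0 0 0 -0.93; 0.15 -0.09 0 0 0 -0.93
0.16 -0.07 0 0 0 -0.93; 0.17 -0.05 0 0 0 -0.93; 0.17 -0.02 0 0 0 -0.93; 0.17 0 0 0 0 -0.94; 0.17 0.02 0 0 0 -0.93
0.17 0.05 0 0 0 -0.94; 0.16 0.07 0 0 0 -0.93; 0.15 0.09 0 0 0 -0.94; 0.13 0.11 0 0 0 -0.93; 0.12 0.13 0 0 0 -0.94
0.09 0.15 0 0 0 -0.93; 0.08 0.16 0 0 0 -0.94
now 22.5 [0.5173 0.152  0.0245] [-3.142 -0.004 -0.048] F [-0.6 -0.3  4.4] g 44.9 40.0 j [ 0.24  0.27  2.08 -0.    0.79  1.86]
```

apply_moves(plan="0 0 -0.3 0 0 0; 0 0 -0.6 0 0 0; 0 0 -0.75 0 0 0; 0 0 -0.75 0 0 0; 0.14 -0.1 0 0 0 -0.93")

```text
clock: 23.0
tool_pos: [0.5271, 0.1576, 0.1508]
tcp_rot: [-3.14, -0.014, 0.093]
force: [1.0, 0.3, -2.5]
gripper_width: 0.508
grip_force: 40.0
```

apply_moves(plan="0.16 -0.08 0 0 0 -0.93; 0.16 -0.06 0 0 0 -0.93; 0.17 -0.03 0 0 0 -0.93; 0.17 0 0 0 0 -0.94; 0.17 0.01 0 0 0 -0.93")

```text
clock: 23.5
tool_pos: [0.5602, 0.1798, 0.1445]
tcp_rot: [3.14, -0.002, 0.796]
force: [0.3, -1.2, -1.5]
gripper_width: 0.509
grip_force: 40.0
```

apply_moves(plan="0.17 0.05 0 0 0 -0.94; 0.16 0.07 0 0 0 -0.93; 0.15 0.09 0 0 0 -0.94; 0.13 0.11 0 0 0 -0.93; 0.12 0.13 0 0 0 -0.94")

```text
clock: 24.0
tool_pos: [0.5982, 0.2014, 0.1445]
tcp_rot: [3.139, -0.0, 1.498]
force: [0.3, -0.5, -1.9]
gripper_width: 0.506
grip_force: 40.0
```

apply_moves(plan="0.09 0.15 0 0 0 -0.93; 0.08 0.16 0 0 0 -0.94; 0 0 0 0 0 0; 0 0 0 0 0 0; 0 0 0 0 0 0")

```text
clock: 24.5
tool_pos: [0.6132, 0.2094, 0.144]
tcp_rot: [3.139, 0.001, 1.77]
force: [-0.2, 0.3, -1.5]
gripper_width: 0.509
grip_force: 40.0
```

```bash
python3 - <<'E'
from p import *
from look import *
inpress()
plan([(*P(0,-110),.143,1.91,.04)],3)
o=status.get_obs()["tool_pos"]
I={n:eyes.read_camera(n) for n in("top","scene")}
k=4; outs=[]
for n in I:
    x,y=o[0]+.005*np.cos(1.91),o[1]+.005*np.sin(1.91)
    uv=proj(n,hull(WT,x,y,1.91,o[2]-.0245,o[2]-.0155))
    c0=proj(n,o)[0].astype(int); b=(c0[0]-60,c0[1]-40)
    c=cv2.resize(I[n][b[1]:b[1]+100,b[0]:b[0]+100],None,fx=k,fy=k)[:,:,::-1].copy()
    for q in (uv[:len(WT)],uv[len(WT):]): cv2.polylines(c,[np.round((q-b+.5)*k).astype(np.int32)],True,(255,0,255),1)
    outs.append(c)
cv2.imwrite("pics/w3.png",np.hstack(outs))
E
```

```text
press mm [  -6.6 -124.5  144. ]
0.306 0.09 0.02 0.014 0.006 -0.934
now 24.5 [0.6132 0.2094 0.144 ] [3.139e+00 1.000e-03 1.770e+00] F [-0.2  0.3 -1.5] g 44.8 40.0 j [ 0.29  0.3   1.77 -0.    1.06  0.09]
```

View pics/w3.png

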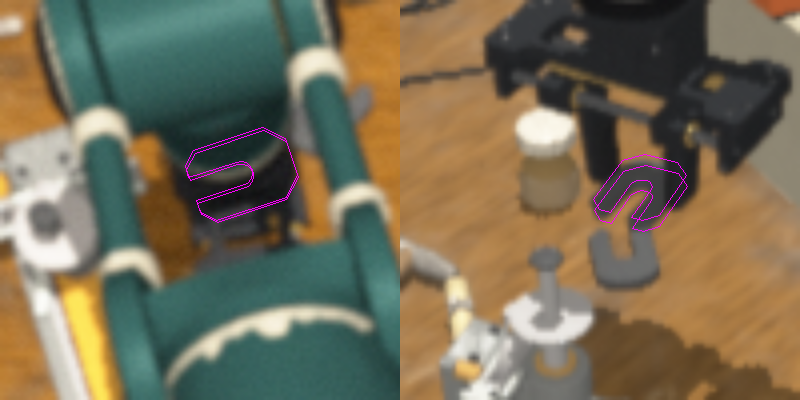

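The scene crop shows the held weight filling its predicted outline at (640,190), level, with weight 4 on the bench below it at (625,255) and the stem cap at (545,260).

apply_moves(plan="0.3 0.09 0.02 0 0 -0.93; 0 0 0 0 0 0; 0 0 0 0 0 0; 0 0 0 0 0 0")

```text
clock: 25.0
tool_pos: [0.615, 0.2247, 0.1429]
tcp_rot: [3.139, 0.001, 1.909]
force: [-0.1, -0.2, -1.5]
gripper_width: 0.508
grip_force: 40.0
```

```bash
python3 - <<'E'
from p import *
inpress()
plan([(*P(-.2,-48),.143,1.91,.02),(*P(-.2,-4),.143,1.91,.006)],3)
E
```

```text
press mm [   0.3 -110.7  142.9]
0.313 -0.002 -0.001 0.004 0.002 -0.001; 0.313 -0.002 -0.001 0.004 0.002 -0.001; 0.314 -0.003 0 0.004 0.003 -0.001; 0.313 -0.002 0 0.004 0.002 0; 0.11 0 0 0 0 0
0.11 0 0 0 0 0; 0.11 0 0 0 0 0; 0.11 0 0 0 0 0; 0.11 0 0 0 0 0; 0.11 0 0 0 0 0
0.11 0 0 0 0 0; 0.11 0 0 0 0 0
now 25.0 [0.615  0.2247 0.1429] [3.139e+00 1.000e-03 1.909e+00] F [-0.1 -0.2 -1.5] g 44.7 40.0 j [ 0.31  0.31  1.76 -0.    1.06 -0.03]
```

apply_moves(plan="0.31 -0.002 0 0.004 0 0; 0.31 -0.002 0 0.004 0 0; 0.31 -0.003 0 0.004 0 0; 0.31 -0.002 0 0.004 0 0; 0 0 0 0 0 0")

```text
clock: 25.5
tool_pos: [0.593, 0.2861, 0.1429]
tcp_rot: [3.141, 0.0, 1.914]
force: [-0.5, 0.0, -1.0]
gripper_width: 0.509
grip_force: 40.0
```

apply_moves(plan="0.11 0 0 0 0 0; 0.11 0 0 0 0 0; 0.11 0 0 0 0 0; 0.11 0 0 0 0 0; 0 0 0 0 0 0")

```text
clock: 26.0
tool_pos: [0.5866, 0.3047, 0.1429]
tcp_rot: [3.141, 0.001, 1.912]
force: [0.2, -0.7, -1.9]
gripper_width: 0.503
grip_force: 40.0
```

```bash
python3 - <<'E'
from p import *
inpress()
plan([(*P(-.2,-4),.143,1.91,.006)],3)
E
```

```text
press mm [  0.  -25.8 142.9]
0.109 -0.001 -0.001 0.001 0.002 0.003; 0.109 -0.001 -0.001 0.001 0.001 0.004; 0.109 -0.001 0 0 0.002 0.003; 0.108 -0.001 -0.001 0.001 0.001 0.004
now 26.0 [0.5866 0.3047 0.1429] [3.141e+00 1.000e-03 1.912e+00] F [ 0.2 -0.7 -1.9] g 44.3 40.0 j [ 0.44  0.33  1.74 -0.    1.07  0.1 ]
```

apply_moves(plan="0.109 0 0 0 0 0; 0.109 0 0 0 0 0; 0.109 0 0 0 0 0; 0.1 0 0 0 0 0; 0 0 0 0 0 0")

```text
clock: 26.5
tool_pos: [0.5793, 0.3251, 0.1428]
tcp_rot: [3.141, 0.001, 1.913]
force: [0.0, 0.1, -1.6]
gripper_width: 0.509
grip_force: 40.0
```

apply_moves(plan="0.02 0 0 0 0 0; 0.02 0 0 0 0 0; 0.02 0 0 0 0 0; 0 0 0 0 0 0; 0 0 0 0 0 0")

```text
clock: 27.0
tool_pos: [0.579, 0.3261, 0.1428]
tcp_rot: [3.141, 0.003, 1.912]
force: [1.4, -5.4, -1.2]
gripper_width: 0.51
grip_force: 40.0
```

```bash
python3 - <<'E'
from p import *
inpress();plan([])
E
```

```text
press mm [-1.000e-01 -3.100e+00  1.428e+02]
now 27.0 [0.579  0.3261 0.1428] [3.141e+00 3.000e-03 1.912e+00] F [ 1.4 -5.4 -1.2] g 44.9 40.0 j [ 0.48  0.33  1.74 -0.    1.07  0.14]
```

apply_moves(plan="-0.08 0 0 0 0 0; 0 0 0.02 0 0 0; 0 0 0.02 0 0 0; 0 0 0 0 0 0; 0 0 0 0 0 0")

```text
clock: 27.5
tool_pos: [0.5799, 0.3237, 0.141]
tcp_rot: [3.141, 0.001, 1.912]
force: [0.1, -0.4, -1.3]
gripper_width: 0.509
grip_force: 40.0
```

```bash
python3 - <<'E'
from p import *
inpress();plan([])
E
```

```text
press mm [  0.   -5.6 141. ]
now 27.5 [0.5799 0.3237 0.141 ] [3.141e+00 1.000e-03 1.912e+00] F [ 0.1 -0.4 -1.3] g 44.8 40.0 j [ 0.47  0.33  1.74 -0.    1.07  0.13]
```

apply_moves(plan="0 0 0.02 0 0 0; 0 0 0 0 0 0; 0 0 0 0 0 0")

```text
clock: 27.8
tool_pos: [0.5799, 0.3237, 0.1407]
tcp_rot: [3.141, 0.001, 1.912]
force: [-2.5, 0.5, 6.1]
gripper_width: 0.512
grip_force: 40.0
```

apply_moves(plan="0 0 0.02 0 0 0; 0 0 0 0 0 0; 0 0 0 0 0 0")

```text
clock: 28.1
tool_pos: [0.5799, 0.3237, 0.1405]
tcp_rot: [3.141, 0.001, 1.912]
force: [-4.3, 0.1, 8.7]
gripper_width: 0.512
grip_force: 40.0
```

apply_moves(plan="0 0 0.02 0 0 0; 0 0 0 0 0 0; 0 0 0 0 0 0")

```text
clock: 28.4
tool_pos: [0.58, 0.3237, 0.1404]
tcp_rot: [3.14, 0.001, 1.912]
force: [-6.2, -1.4, 12.0]
gripper_width: 0.509
grip_force: 40.0
```

apply_moves(plan="0 0 -0.03 0 0 0; 0 0 0 0 0 0; 0 0 0 0 0 0; 0 0 0 0 0 0; 0 0 0 0 0 0", hand=64)

```text
clock: 28.9
tool_pos: [0.5798, 0.3232, 0.1387]
tcp_rot: [-3.141, 0.001, 1.912]
force: [-0.6, 0.0, -0.2]
gripper_width: 0.639
grip_force: 0.0
```

apply_moves(plan="0 0 -0.2 0 0 0; 0 0 -0.5 0 0 0; 0 0 -0.8 0 0 0; 0 0 0 0 0 0; 0 0 0 0 0 0")

```text
clock: 29.4
tool_pos: [0.5809, 0.324, 0.2168]
tcp_rot: [3.137, 0.001, 1.912]
force: [0.0, -0.2, -0.5]
gripper_width: 0.641
grip_force: 0.0
```

```bash
python3 - <<'E'
from p import *
from h import *
# next weight 1: (.4292,-.052,-.265)
w=-.265; x,y=.4292-.005*np.cos(w),-.052-.005*np.sin(w)
plan([(.52,.22,.215,1.3,.049),(.43,.06,.2,.5,.049),(x,y,.16,w,.049),(x,y,.06,w,.045)])
im=eyes.read_camera("scene")
n="scene"; k=5; b=(230,200); c=cv2.resize(im[b[1]:b[1]+90,b[0]:b[0]+100],None,fx=k,fy=k)[:,:,::-1].copy()
cv2.imwrite("pics/w3b.png",c)
E
```

```text
-0.31 -0.37 0.01 0.01 0 0.82; -0.35 -0.33 0.01 0 0 0.81; -0.39 -0.28 0 0.01 0 0.82; -0.42 -0.23 0.01 0 0 0.81; -0.45 -0.18 0 0.01 -0.01 0.82
-0.59 -0.15 0.05 0 0 0.89; -0.61 -0.06 0.05 0 0 0.89; -0.61 0.02 0.05 0 0 0.89; -0.61 0.1 0.05 0 0 0.89; -0.59 0.17 0.05 0 0 0.89
-0.56 0.25 0.05 0 0 0.88; -0.19 0.32 0.13 0 0 0.85; -0.15 0.34 0.14 0 0 0.85; -0.11 0.35 0.13 0 0 0.85; -0.06 0.36 0.14 0 0 0.85
-0.02 0.37 0.13 0 0 0.85; 0.04 0.37 0.14 0 0 0.85; 0 0 0.67 0 0 0; 0 0 0.66 0 0 0; 0 0 0.67 0 0 0
now 29.4 [0.5809 0.324  0.2168] [3.137e+00 1.000e-03 1.912e+00] F [ 0.  -0.2 -0.5] g 56.4 0.0 j [ 0.47  0.27  1.67 -0.    1.19  0.13]
```

View pics/w3b.png

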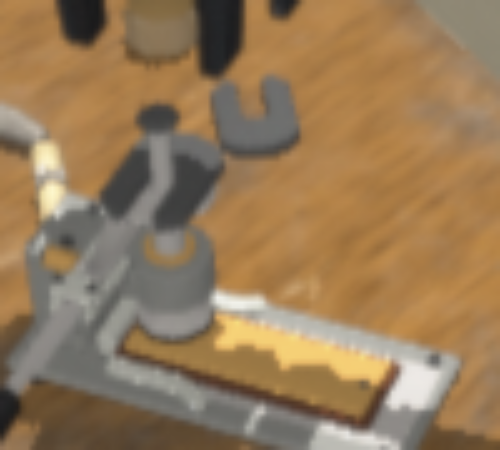

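The scene crop shows weight 3 flat on the pan with the stem in its slot at (160,180). The plate lies in the nest, with its front under the foot.

apply_moves(plan="-0.31 -0.37 0.01 0 0 0.82; -0.35 -0.33 0.01 0 0 0.81; -0.39 -0.28 0 0 0 0.82; -0.42 -0.23 0.01 0 0 0.81; -0.45 -0.18 0 0 0 0.82", hand=85)

```text
clock: 29.95
tool_pos: [0.5171, 0.2184, 0.2106]
tcp_rot: [-3.139, 0.003, 1.295]
force: [-0.1, 0.2, -0.6]
gripper_width: 0.845
grip_force: 0.0
```

apply_moves(plan="-0.59 -0.15 0.05 0 0 0.89; -0.61 -0.06 0.05 0 0 0.89; -0.61 0.02 0.05 0 0 0.89; -0.61 0.1 0.05 0 0 0.89; -0.59 0.17 0.05 0 0 0.89")

```text
clock: 30.45
tool_pos: [0.4418, 0.0849, 0.1985]
tcp_rot: [-3.141, 0.003, 0.627]
force: [0.3, -0.6, -0.1]
gripper_width: 0.854
grip_force: 0.0
```

apply_moves(plan="-0.56 0.25 0.05 0 0 0.88; -0.19 0.32 0.13 0 0 0.85; -0.15 0.34 0.14 0 0 0.85; -0.11 0.35 0.13 0 0 0.85; -0.06 0.36 0.14 0 0 0.85")

```text
clock: 30.95
tool_pos: [0.4238, -0.015, 0.1692]
tcp_rot: [3.141, 0.002, -0.015]
force: [0.1, 0.6, -0.2]
gripper_width: 0.849
grip_force: 0.0
```

apply_moves(plan="-0.02 0.37 0.13 0 0 0.85; 0.04 0.37 0.14 0 0 0.85; 0 0 0 0 0 0; 0 0 0 0 0 0; 0 0 0 0 0 0")

```text
clock: 31.45
tool_pos: [0.4233, -0.0508, 0.1573]
tcp_rot: [3.141, -0.0, -0.263]
force: [0.9, -0.9, 0.2]
gripper_width: 0.853
grip_force: 0.0
```

```bash
python3 - <<'E'
from p import *
from look import *
I={n:eyes.read_camera(n) for n in("top","scene")}
for x,y in [(.429,-.052),(.419,.059),(.68,.167)]:
    for n in I:
        m=win(grey(I[n]),n,x,y)
        if m is not None: print(n,x,y,int(m.sum()),[float(v) for v in fit([(n,m)],WT,x,y,0,.009,np.arange(-2,1,1.))])
w=-.265; x,y=.4292-.005*np.cos(w),-.052-.005*np.sin(w)
plan([(x,y,.07,w,.045),(x,y,.0205,w,.025)])
E
```

```text
top 0.429 -0.052 334 [0.4339, -0.0659, -0.1322, 0.374]
scene 0.429 -0.052 230 [0.4276, -0.0503, -0.2751, 0.889]
top 0.419 0.059 300 [0.4191, 0.0579, -0.8569, 0.853]
scene 0.419 0.059 284 [0.4179, 0.0599, -0.8727, 0.803]
top 0.68 0.167 266 [0.6798, 0.1672, -0.6764, 0.831]
scene 0.68 0.167 344 [0.6793, 0.1682, -0.6633, 0.542]
0.01 0 0.88 0 0 0.01; 0 -0.01 0.87 0 -0.01 0.01; 0 0 0.5 0 0 0; 0 0 0.49 0 0 0
now 31.55 [ 0.4237 -0.0507  0.1577] [ 3.141e+00 -1.000e-03 -2.630e-01] F [ 0.7  0.5 -0.8] g 74.7 0.0 j [-0.18 -0.13  2.22 -0.    1.05  1.66]
```

apply_moves(plan="0.01 0 0.87 0 0 0; 0 0 0.87 0 0 0; 0 0 0.5 0 0 0; 0 0 0.48 0 0 0; 0 0 0 0 0 0")

```text
clock: 32.05
tool_pos: [0.4251, -0.0512, 0.0209]
tcp_rot: [3.141, -0.001, -0.263]
force: [-0.7, 1.3, 1.0]
gripper_width: 0.85
grip_force: 0.0
```

apply_moves(plan="0 0 0 0 0 0; 0 0 0 0 0 0; 0 0 0 0 0 0; 0 0 0 0 0 0; 0 0 0 0 0 0", hand=0, newtons=40)

```text
clock: 32.55
tool_pos: [0.4242, -0.0516, 0.0219]
tcp_rot: [3.141, -0.001, -0.265]
force: [-0.1, 0.9, 1.9]
gripper_width: 0.515
grip_force: 40.0
```

```bash
python3 - <<'E'
from p import *
o=status.get_obs(); x,y,z=o["tool_pos"]; zt=.126+1.5e-3+z-.0005
x1,y1=P(0,-110); print(zt)
plan([(x,y,zt+.01,-.265,.045),(.45,.1,zt+.01,.4,.04),(x1,y1,zt,1.91,.049)])
E
```

```text
0.14888471378257315
0 0 -0.68 0 0 0; 0 0 -0.69 0 0 0; 0 0 -0.68 0 0 0; 0 0 -0.69 0 -0.01 0; -0.06 -0.61 0 0 0 -0.89
0.02 -0.61 0 0 0 -0.89; 0.11 -0.61 0 0 0 -0.88; 0.18 -0.59 0 0 0 -0.89; 0.27 -0.55 0 0 0 -0.88; 0.36 -0.09 0.02 0 0 -0.92
0.37 -0.04 0.02 0 0 -0.91; 0.38 0.01 0.02 0 0 -0.92; 0.37 0.06 0.02 0 0 -0.91; 0.36 0.11 0.02 0 0 -0.92; 0.34 0.16 0.02 0 0 -0.91
0.32 0.2 0.02 0 0 -0.92; 0.29 0.24 0.01 0 0 -0.91; 0.25 0.28 0.02 0 0 -0.92; 0.21 0.32 0.01 0 0 -0.91; 0.16 0.34 0.02 0 0 -0.92
now 32.55 [ 0.4242 -0.0516  0.0219] [ 3.141e+00 -1.000e-03 -2.650e-01] F [-0.1  0.9  1.9] g 45.3 40.0 j [-0.18  0.09  2.31 -0.    0.74  1.66]
```

apply_moves(plan="0 0 -0.4 0 0 0; 0 0 -0.7 0 0 0; 0 0 -0.8 0 0 0; 0 0 -0.86 0 0 0; -0.06 -0.61 0 0 0 -0.89")

```text
clock: 33.05
tool_pos: [0.4336, -0.0234, 0.166]
tcp_rot: [3.14, -0.013, -0.132]
force: [1.5, -0.0, -1.4]
gripper_width: 0.51
grip_force: 40.0
```

apply_moves(plan="0.02 -0.61 0 0 0 -0.89; 0.11 -0.61 0 0 0 -0.88; 0.18 -0.59 0 0 0 -0.89; 0.27 -0.55 0 0 0 -0.88; 0.36 -0.09 0.02 0 0 -0.92")

```text
clock: 33.55
tool_pos: [0.464, 0.1132, 0.1581]
tcp_rot: [3.142, 0.0, 0.545]
force: [-0.3, -0.0, -1.1]
gripper_width: 0.511
grip_force: 40.0
```

apply_moves(plan="0.37 -0.04 0.02 0 0 -0.91; 0.38 0.01 0.02 0 0 -0.92; 0.37 0.06 0.02 0 0 -0.91; 0.36 0.11 0.02 0 0 -0.92; 0.34 0.16 0.02 0 0 -0.91")

```text
clock: 34.05
tool_pos: [0.54, 0.1681, 0.1528]
tcp_rot: [3.142, 0.001, 1.229]
force: [-0.2, -0.2, -0.5]
gripper_width: 0.516
grip_force: 40.0
```

apply_moves(plan="0.32 0.2 0.02 0 0 -0.92; 0.29 0.24 0.01 0 0 -0.91; 0.25 0.28 0.02 0 0 -0.92; 0.21 0.32 0.01 0 0 -0.91; 0.16 0.34 0.02 0 0 -0.92")

```text
clock: 34.55
tool_pos: [0.6149, 0.2256, 0.1487]
tcp_rot: [-3.141, 0.001, 1.916]
force: [0.5, 0.0, -0.5]
gripper_width: 0.515
grip_force: 40.0
```

apply_moves(plan="0 0 0 0 0 0; 0 0 0 0 0 0; 0 0 0 0 0 0")

```text
clock: 34.85
tool_pos: [0.6137, 0.2247, 0.1489]
tcp_rot: [-3.14, 0.001, 1.908]
force: [1.2, -0.1, -1.4]
gripper_width: 0.511
grip_force: 40.0
```

```bash
python3 - <<'E'
from p import *
inpress()
plan([(*P(0,-48),.150,1.91,.02)],3)
E
```

```text
press mm [  -1.  -110.3  148.9]
0.311 0.004 -0.006 -0.002 0.002 -0.003; 0.312 0.005 -0.006 -0.002 0.002 -0.003; 0.311 0.005 -0.006 -0.003 0.002 -0.003; 0.312 0.005 -0.005 -0.002 0.002 -0.004
now 34.85 [0.6137 0.2247 0.1489] [-3.140e+00  1.000e-03  1.908e+00] F [ 1.2 -0.1 -1.4] g 45.0 40.0 j [ 0.31  0.31  1.76 -0.    1.08 -0.02]
```

apply_moves(plan="0.311 0.005 -0.006 0 0 0; 0.312 0.005 -0.006 0 0 0; 0.311 0.005 -0.006 0 0 0; 0.312 0.005 -0.005 0 0 0; 0 0 0 0 0 0")

```text
clock: 35.35
tool_pos: [0.5939, 0.2871, 0.1508]
tcp_rot: [3.141, 0.0, 1.913]
force: [0.1, -0.1, -1.0]
gripper_width: 0.51
grip_force: 40.0
```

apply_moves(plan="0.11 0 0 0 0 0; 0.11 0 0 0 0 0; 0.11 0 0 0 0 0; 0.11 0 0 0 0 0; 0 0 0 0 0 0")

```text
clock: 35.85
tool_pos: [0.5875, 0.3056, 0.1505]
tcp_rot: [3.141, 0.001, 1.911]
force: [0.5, -0.3, -1.8]
gripper_width: 0.517
grip_force: 40.0
```

```bash
python3 - <<'E'
from p import *
inpress()
plan([(*P(0,-5.2),.150,1.91,.006)],3)
E
```

```text
press mm [  1.2 -25.2 150.5]
0.1 -0.006 0.002 0.001 0.002 0.001; 0.1 -0.006 0.002 0 0.001 0.001; 0.1 -0.006 0.003 0.001 0.002 0.001; 0.1 -0.005 0.002 0 0.001 0.001
now 35.85 [0.5875 0.3056 0.1505] [3.141e+00 1.000e-03 1.911e+00] F [ 0.5 -0.3 -1.8] g 45.5 40.0 j [ 0.44  0.32  1.74 -0.    1.08  0.1 ]
```

apply_moves(plan="0.1 -0.006 0 0 0 0; 0.1 -0.006 0 0 0 0; 0.1 -0.006 0 0 0 0; 0.1 -0.005 0 0 0 0; 0 0 0 0 0 0")

```text
clock: 36.35
tool_pos: [0.5797, 0.3241, 0.1505]
tcp_rot: [3.141, 0.001, 1.911]
force: [0.4, 0.2, -0.6]
gripper_width: 0.513
grip_force: 40.0
```

apply_moves(plan="0 0 0.02 0 0 0; 0 0 0.02 0 0 0; 0 0 0 0 0 0; 0 0 0 0 0 0")

```text
clock: 36.75
tool_pos: [0.5799, 0.3234, 0.1484]
tcp_rot: [3.141, 0.001, 1.91]
force: [-0.7, -0.3, -1.3]
gripper_width: 0.515
grip_force: 40.0
```

apply_moves(plan="0 0 0.02 0 0 0; 0 0 0 0 0 0; 0 0 0 0 0 0")

```text
clock: 37.05
tool_pos: [0.5799, 0.3236, 0.1475]
tcp_rot: [3.141, 0.001, 1.91]
force: [0.3, -0.5, -2.0]
gripper_width: 0.512
grip_force: 40.0
```

```bash
python3 - <<'E'
from p import *
inpress();plan([])
E
```

```text
press mm [  0.   -5.8 147.5]
now 37.05 [0.5799 0.3236 0.1475] [3.141e+00 1.000e-03 1.910e+00] F [ 0.3 -0.5 -2. ] g 45.1 40.0 j [ 0.47  0.33  1.73 -0.    1.08  0.13]
```

apply_moves(plan="0 0 0.02 0 0 0; 0 0 0 0 0 0; 0 0 0 0 0 0")

```text
clock: 37.35
tool_pos: [0.58, 0.3236, 0.1472]
tcp_rot: [3.141, 0.001, 1.91]
force: [-2.9, -1.5, 3.5]
gripper_width: 0.512
grip_force: 40.0
```

apply_moves(plan="0 0 0.02 0 0 0; 0 0 0 0 0 0; 0 0 0 0 0 0")

```text
clock: 37.65
tool_pos: [0.58, 0.3236, 0.147]
tcp_rot: [3.141, 0.001, 1.91]
force: [-3.7, -2.7, 7.4]
gripper_width: 0.508
grip_force: 40.0
```

apply_moves(plan="0 0 -0.02 0 0 0; 0 0 0 0 0 0; 0 0 0 0 0 0; 0 0 0 0 0 0; 0 0 0 0 0 0", hand=64)

```text
clock: 38.15
tool_pos: [0.5798, 0.3235, 0.1461]
tcp_rot: [3.142, 0.001, 1.91]
force: [0.4, -0.7, 0.0]
gripper_width: 0.642
grip_force: 0.0
```

apply_moves(plan="0 0 -0.2 0 0 0; 0 0 -0.5 0 0 0; 0 0 -0.8 0 0 0; 0 0 0 0 0 0; 0 0 0 0 0 0")

```text
clock: 38.65
tool_pos: [0.5809, 0.3242, 0.224]
tcp_rot: [3.137, 0.001, 1.91]
force: [0.2, 0.2, -0.4]
gripper_width: 0.638
grip_force: 0.0
```

```bash
python3 - <<'E'
from p import *
w=-.665; x,y=.6797-.005*np.cos(w),.1673-.005*np.sin(w)
plan([(x,y,.2,w+np.pi,.04),(x,y,.07,w+np.pi,.045)])
E
```

```text
-0.71 0.15 0.1 0.01 0 -0.76; -0.72 0.07 0.1 0 0 -0.75; -0.72 -0.01 0.09 0.01 0 -0.76; -0.72 -0.09 0.1 0 0.01 -0.75; -0.7 -0.17 0.09 0.01 0 -0.76
0 0 0.87 0 0 0; 0 0 0.87 0 0 0; 0 0 0.86 0 0 0
now 38.65 [0.5809 0.3242 0.224 ] [3.137e+00 1.000e-03 1.910e+00] F [ 0.2  0.2 -0.4] g 56.2 0.0 j [ 0.47  0.26  1.67 -0.    1.21  0.13]
```

apply_moves(plan="-0.71 0.15 0.1 0 0 -0.76; -0.72 0.07 0.1 0 0 -0.75; -0.72 -0.01 0.09 0 0 -0.76; -0.72 -0.09 0.1 0 0 -0.75; -0.7 -0.17 0.09 0 0 -0.76", hand=85)

```text
clock: 39.15
tool_pos: [0.6741, 0.1683, 0.1954]
tcp_rot: [-3.139, -0.001, 2.482]
force: [0.1, 0.2, -0.4]
gripper_width: 0.852
grip_force: 0.0
```

apply_moves(plan="0 0 0.5 0 0 0; 0 0 0.5 0 0 0; 0 0 0 0 0 0; 0 0 0 0 0 0")

```text
clock: 39.55
tool_pos: [0.6734, 0.1694, 0.1459]
tcp_rot: [-3.138, -0.001, 2.477]
force: [0.2, -0.4, 0.2]
gripper_width: 0.851
grip_force: 0.0
```

```bash
python3 - <<'E'
from p import *
from look import *
w=-.665; x,y=.6797-.005*np.cos(w),.1673-.005*np.sin(w)
plan([(x,y,.07,w+np.pi,.045),(x,y,.0205,w+np.pi,.025)])
I={n:eyes.read_camera(n) for n in("top","scene")}
for x,y in [(.419,.059),(.68,.167)]:
    for n in I:
        m=win(grey(I[n]),n,x,y)
        if m is not None: print(n,x,y,int(m.sum()),[float(v) for v in fit([(n,m)],WT,x,y,0,.009,np.arange(-2,1,1.))])
a=cv2.resize(I["scene"][190:290,220:320],None,fx=4,fy=4); b=cv2.resize(I["top"][130:230,210:310],None,fx=4,fy=4)
cv2.imwrite("pics/w4.png",np.hstack([a,b])[:,:,::-1])
E
```

```text
-0.01 0.02 0.76 -0.01 0 0; -0.02 0.03 0.76 -0.01 -0.01 0; 0 0 0.49 0 0 0; 0 0 0.5 0 0 0
now 39.55 [0.6734 0.1694 0.1459] [-3.138e+00 -1.000e-03  2.477e+00] F [ 0.2 -0.4  0.2] g 74.9 0.0 j [ 0.21  0.38  1.66 -0.    1.1  -0.69]
top 0.419 0.059 470 [0.4256, 0.042, 0.5392, 0.359]
scene 0.419 0.059 227 [0.4185, 0.0606, -0.8929, 0.884]
top 0.68 0.167 345 [0.6824, 0.1632, -0.8681, 0.438]
scene 0.68 0.167 408 [0.6719, 0.2027, -1.558, 0.59]
```

View pics/w4.png

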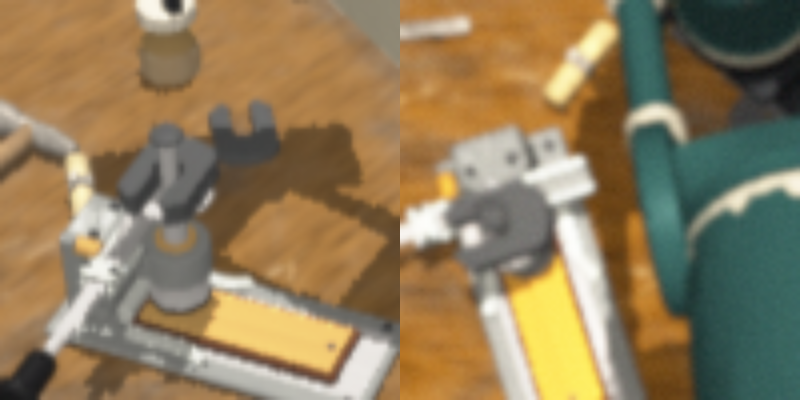

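Both crops show two weights stacked flat on the pan around the stem, at crop (170,180) and (500,225). Weight 4 is unmoved at (243,130) in the left crop, and the plate is in place.

apply_moves(plan="-0.02 0.03 0.76 0 0 0; -0.01 0.02 0.76 0 0 0; 0 0 0.49 0 0 0; 0 0 0.48 0 0 0; 0 0 0 0 0 0")

```text
clock: 40.15
tool_pos: [0.6767, 0.1709, 0.0216]
tcp_rot: [-3.14, -0.0, 2.478]
force: [0.2, 0.8, -0.6]
gripper_width: 0.85
grip_force: 0.0
```

apply_moves(plan="0 0 0 0 0 0; 0 0 0 0 0 0; 0 0 0 0 0 0; 0 0 0 0 0 0; 0 0 0 0 0 0", hand=0, newtons=40)

```text
clock: 40.65
tool_pos: [0.6782, 0.1706, 0.0248]
tcp_rot: [3.141, 0.002, 2.477]
force: [-2.2, -0.6, 5.5]
gripper_width: 0.506
grip_force: 40.0
```

```bash
python3 - <<'E'
from p import *
o=status.get_obs(); x,y,z=o["tool_pos"]; zt=.135+2e-3+z-.0005; a=PYAW+np.pi; print(zt)
x1,y1=P(-110,0)
plan([(x,y,.2,-.665+np.pi,.045),(.52,.17,.2,2.9,.048),(x1,y1,zt,a,.045)])
E
```

```text
0.16130929869638375
0 0 -0.88 0 0 0; 0 0 -0.87 0 0.01 0; 0 0 -0.88 0 0 0; -0.01 0 -0.87 0 0.01 0.01; 0.62 -0.49 0 0 0 -0.71
0.67 -0.42 0 0 0 -0.71; 0.71 -0.35 0 0 0 -0.7; 0.75 -0.27 0 0.01 0 -0.71; 0.29 0.43 0.15 0 0 -0.77; 0.24 0.46 0.15 0 0 -0.77
0.19 0.49 0.16 0 0 -0.78; 0.13 0.51 0.15 0 0 -0.77; 0.07 0.52 0.16 0 0 -0.78
now 40.65 [0.6782 0.1706 0.0248] [3.141e+00 2.000e-03 2.477e+00] F [-2.2 -0.6  5.5] g 44.5 40.0 j [ 0.21  0.52  1.72 -0.    0.9  -0.69]
```

apply_moves(plan="0 0 -0.4 0 0 0; 0 0 -0.8 0 0 0; 0 0 -0.88 0 0 0; 0 0 -0.88 0 0 0; 0 0 -0.55 0 0 0")

```text
clock: 41.15
tool_pos: [0.6786, 0.1711, 0.2028]
tcp_rot: [3.138, 0.004, 2.477]
force: [-0.2, -0.3, -1.7]
gripper_width: 0.504
grip_force: 40.0
```

apply_moves(plan="0.62 -0.49 0 0 0 -0.71; 0.67 -0.42 0 0 0 -0.71; 0.71 -0.35 0 0 0 -0.7; 0.75 -0.27 0 0 0 -0.71; 0.29 0.43 0.15 0 0 -0.77")

```text
clock: 41.65
tool_pos: [0.5057, 0.1927, 0.1906]
tcp_rot: [-3.139, -0.002, 3.02]
force: [0.5, 0.8, -1.6]
gripper_width: 0.501
grip_force: 40.0
```

apply_moves(plan="0.24 0.46 0.15 0 0 -0.77; 0.19 0.49 0.16 0 0 -0.78; 0.13 0.51 0.15 0 0 -0.77; 0.07 0.52 0.16 0 0 -0.78; 0 0 0 0 0 0")

```text
clock: 42.15
tool_pos: [0.4711, 0.2944, 0.1584]
tcp_rot: [-3.141, -0.002, -2.797]
force: [-1.4, -0.6, -0.7]
gripper_width: 0.51
grip_force: 40.0
```

apply_moves(plan="0 0 0 0 0 0; 0 0 0 0 0 0; 0 0 0 0 0 0")

```text
clock: 42.45
tool_pos: [0.4738, 0.2919, 0.1604]
tcp_rot: [-3.14, 0.001, -2.803]
force: [-0.3, 0.3, -1.5]
gripper_width: 0.507
grip_force: 40.0
```

```bash
python3 - <<'E'
from p import *
inpress()
plan([(*P(-48,0),.1613,PYAW+np.pi,.02)],3)
E
```

```text
press mm [-110.6   -0.3  160.4]
-0.313 0.002 -0.004 -0.002 0.002 0; -0.313 0.002 -0.005 -0.002 0.002 0; -0.313 0.001 -0.004 -0.002 0.002 -0.001; -0.313 0.002 -0.005 -0.002 0.001 0
now 42.45 [0.4738 0.2919 0.1604] [-3.140e+00  1.000e-03 -2.803e+00] F [-0.3  0.3 -1.5] g 44.6 40.0 j [ 0.51  0.12  1.96 -0.    1.06 -1.4 ]
```

apply_moves(plan="-0.313 0 -0.005 0 0 0; -0.313 0 -0.005 0 0 0; -0.313 0 -0.005 0 0 0; -0.313 0 -0.005 0 0 0; 0 0 0 0 0 0")

```text
clock: 42.95
tool_pos: [0.5345, 0.3134, 0.1616]
tcp_rot: [-3.141, 0.003, -2.803]
force: [-0.0, -0.1, -0.6]
gripper_width: 0.507
grip_force: 40.0
```

apply_moves(plan="-0.08 0 0 0 0 0; -0.08 0 0 0 0 0; -0.08 0 0 0 0 0; 0 0 0 0 0 0")

```text
clock: 43.35
tool_pos: [0.5438, 0.3177, 0.1611]
tcp_rot: [-3.141, 0.001, -2.801]
force: [0.3, -0.2, -1.1]
gripper_width: 0.506
grip_force: 40.0
```

```bash
python3 - <<'E'
from p import *
inpress()
plan([(*P(-5.2,-.4),.1613,PYAW+np.pi,.006)],3)
E
```

```text
press mm [-36.    0.7 161.1]
-0.103 -0.004 -0.001 -0.001 0.001 0.002; -0.103 -0.004 -0.001 -0.001 0.001 0.002; -0.103 -0.004 0 -0.001 0.001 0.002; -0.103 -0.004 -0.001 -0.001 0.001 0.002; -0.102 -0.003 0 -0.002 0.001 0.001
-0.103 -0.004 -0.001 -0.001 0 0.002
now 43.35 [0.5438 0.3177 0.1611] [-3.141e+00  1.000e-03 -2.801e+00] F [ 0.3 -0.2 -1.1] g 44.5 40.0 j [ 0.49  0.25  1.8  -0.    1.09 -1.42]
```

apply_moves(plan="0 -0.02 0 0 0 0; -0.103 0 0 0 0 0; -0.103 0 0 0 0 0; -0.103 0 0 0 0 0; 0 0 0 0 0 0")

```text
clock: 43.85
tool_pos: [0.5593, 0.3221, 0.1611]
tcp_rot: [-3.141, 0.001, -2.801]
force: [-0.5, -0.1, -1.4]
gripper_width: 0.511
grip_force: 40.0
```

apply_moves(plan="-0.103 0 0 0 0 0; -0.103 0 0 0 0 0; -0.1 0 0 0 0 0; 0 0 0 0 0 0")

```text
clock: 44.25
tool_pos: [0.5737, 0.3272, 0.1611]
tcp_rot: [-3.141, 0.001, -2.801]
force: [0.5, -0.3, -2.5]
gripper_width: 0.504
grip_force: 40.0
```

apply_moves(plan="0 0 0.02 0 0 0; 0 0 0.02 0 0 0; 0 0 0 0 0 0; 0 0 0 0 0 0")

```text
clock: 44.65
tool_pos: [0.5728, 0.3269, 0.1591]
tcp_rot: [-3.14, 0.001, -2.801]
force: [-1.0, -0.4, -0.0]
gripper_width: 0.512
grip_force: 40.0
```

```bash
python3 - <<'E'
from p import *
inpress();plan([])
E
```

```text
press mm [ -5.6  -0.2 159.1]
now 44.65 [0.5728 0.3269 0.1591] [-3.140e+00  1.000e-03 -2.801e+00] F [-1.  -0.4 -0. ] g 45.1 40.0 j [ 0.48  0.31  1.74 -0.    1.1  -1.43]
```

apply_moves(plan="0 0 0.02 0 0 0; 0 0 0.01 0 0 0; 0 0 0 0 0 0; 0 0 0 0 0 0")

```text
clock: 45.05
tool_pos: [0.5729, 0.3269, 0.1589]
tcp_rot: [-3.14, 0.001, -2.801]
force: [-2.9, -1.5, 4.9]
gripper_width: 0.506
grip_force: 40.0
```

apply_moves(plan="0 0 -0.02 0 0 0; 0 0 0 0 0 0; 0 0 0 0 0 0; 0 0 0 0 0 0; 0 0 0 0 0 0", hand=64)

```text
clock: 45.55
tool_pos: [0.5728, 0.3269, 0.1582]
tcp_rot: [-3.14, 0.0, -2.801]
force: [0.5, 0.1, -0.0]
gripper_width: 0.637
grip_force: 0.0
```

apply_moves(plan="0 0 -0.2 0 0 0; 0 0 -0.5 0 0 0; 0 0 -0.6 0 0 0; 0 0 0 0 0 0; 0 0 0 0 0 0")

```text
clock: 46.05
tool_pos: [0.5735, 0.3274, 0.2251]
tcp_rot: [-3.141, 0.003, -2.801]
force: [0.4, 0.8, -1.5]
gripper_width: 0.641
grip_force: 0.0
```

```bash
python3 - <<'E'
from p import *
w=-.885; x,y=.4187-.005*np.cos(w),.0598-.005*np.sin(w)
plan([(.49,.22,.22,3.2,.049),(x,y,.16,w+np.pi,.045),(x,y,.07,w+np.pi,.045)])
E
```

```text
0.76 -0.49 0.03 0 0.01 0.63; 0.72 -0.56 0.03 0 0.01 0.63; 0.66 -0.62 0.04 0 0 0.62; 0.24 -0.43 0.17 0 0 0.9; 0.18 -0.46 0.17 0 0 0.9
0.11 -0.48 0.17 0 0 0.9; 0.05 -0.49 0.17 0 0 0.9; -0.02 -0.5 0.17 0 0 0.9; -0.09 -0.49 0.17 0 0 0.9; -0.15 -0.47 0.18 0 0 0.89
0 0 0.9 0 0 0; 0 0 0.9 0 0 0
now 46.05 [0.5735 0.3274 0.2251] [-3.141e+00  3.000e-03 -2.801e+00] F [ 0.4  0.8 -1.5] g 56.4 0.0 j [ 0.48  0.26  1.68 -0.    1.21 -1.43]
```

apply_moves(plan="0.76 -0.49 0.03 0 0 0.63; 0.72 -0.56 0.03 0 0 0.63; 0.66 -0.62 0.04 0 0 0.62; 0.24 -0.43 0.17 0 0 0.9; 0.18 -0.46 0.17 0 0 0.9", hand=85)

```text
clock: 46.55
tool_pos: [0.4657, 0.1738, 0.1999]
tcp_rot: [-3.14, -0.001, 2.925]
force: [0.5, 0.2, 0.6]
gripper_width: 0.849
grip_force: 0.0
```

apply_moves(plan="0.11 -0.48 0.17 0 0 0.9; 0.05 -0.49 0.17 0 0 0.9; -0.02 -0.5 0.17 0 0 0.9; -0.09 -0.49 0.17 0 0 0.9; -0.15 -0.47 0.18 0 0 0.89")

```text
clock: 47.05
tool_pos: [0.4132, 0.0622, 0.1569]
tcp_rot: [-3.139, -0.0, 2.251]
force: [-0.0, -0.4, -0.3]
gripper_width: 0.849
grip_force: 0.0
```

apply_moves(plan="0 0 0.3 0 0 0; 0 0 0 0 0 0; 0 0 0 0 0 0")

```text
clock: 47.35
tool_pos: [0.4141, 0.0631, 0.1428]
tcp_rot: [-3.14, -0.0, 2.257]
force: [-0.1, 0.8, 0.1]
gripper_width: 0.852
grip_force: 0.0
```

```bash
python3 - <<'E'
from p import *
from look import *
w=-.885; x,y=.4187-.005*np.cos(w),.0598-.005*np.sin(w)
plan([(x,y,.07,w+np.pi,.045),(x,y,.0205,w+np.pi,.025)])
I={n:eyes.read_camera(n) for n in("top","scene")}
for x,y in [(.419,.059)]:
    for n in I:
        m=win(grey(I[n]),n,x,y)
        if m is not None: print(n,x,y,int(m.sum()),[float(v) for v in fit([(n,m)],WT,x,y,0,.009,np.arange(-2,1,1.))])
a=cv2.resize(I["scene"][190:290,220:320],None,fx=4,fy=4); b=cv2.resize(I["scene"][190:290,290:390],None,fx=4,fy=4)
cv2.imwrite("pics/w5.png",np.hstack([a,b])[:,:,::-1])
E
```

```text
0 0.02 0.73 -0.01 0 0; -0.01 0.01 0.73 0 0 0; 0 0 0.49 0 0 0; 0 0 0.5 0 0 0
now 47.35 [0.4141 0.0631 0.1428] [-3.14  -0.     2.257] F [-0.1  0.8  0.1] g 75.0 0.0 j [ 0.09 -0.13  2.24 -0.    1.03 -0.59]
top 0.419 0.059 444 [0.4002, 0.0794, 0.2838, 0.317]
scene 0.419 0.059 243 [0.4177, 0.0616, -0.8942, 0.917]
```

View pics/w5.png

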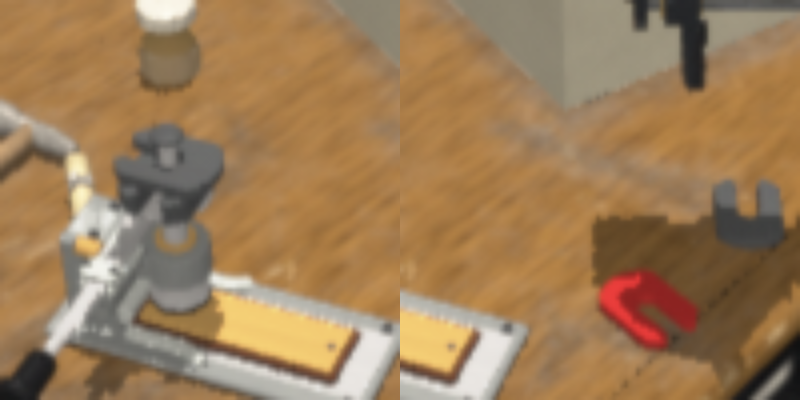

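The left crop shows three weights flat on the stem below the cap at (165,180), the third with its slot pointing to the rear. The right crop shows weight 2 unmoved at (747,215) and the red look-alike at (648,310).

apply_moves(plan="0 0.02 0.73 0 0 0; 0 0.01 0.73 0 0 0; 0 0 0.49 0 0 0; 0 0 0.48 0 0 0; 0 0 0 0 0 0")

```text
clock: 47.95
tool_pos: [0.4165, 0.0644, 0.021]
tcp_rot: [-3.141, 0.001, 2.258]
force: [-0.6, 0.6, -0.2]
gripper_width: 0.846
grip_force: 0.0
```

apply_moves(plan="0 0 0 0 0 0; 0 0 0 0 0 0; 0 0 0 0 0 0; 0 0 0 0 0 0; 0 0 0 0 0 0", hand=0, newtons=40)

```text
clock: 48.45
tool_pos: [0.4164, 0.064, 0.0226]
tcp_rot: [3.141, 0.002, 2.257]
force: [-1.9, -0.2, 2.6]
gripper_width: 0.513
grip_force: 40.0
```

```bash
python3 - <<'E'
from p import *
o=status.get_obs(); x,y,z=o["tool_pos"]; zt=.144+2e-3+z-.0005; a=PYAW+np.pi; print(zt)
x1,y1=P(-112,-.4)
plan([(x,y,zt+.008,-.885+np.pi,.045),(x1,y1,zt,a,.045)])
E
```

```text
0.16814987120752617
0 0 -0.77 0 0 0; 0 0 -0.77 0 0 0; 0 0 -0.76 0 0.01 0; 0 0 -0.77 0 0 0; 0.31 0.42 0.02 0 0 -0.91
0.25 0.45 0.02 0 0 -0.91; 0.19 0.49 0.02 0 0 -0.91; 0.12 0.51 0.02 0 0 -0.9; 0.05 0.52 0.02 0 0 -0.91; -0.02 0.52 0.02 0 0 -0.9
-0.09 0.51 0.01 0 0 -0.91; -0.16 0.49 0.02 0 0 -0.9; -0.22 0.47 0.01 0 0 -0.91
now 48.45 [0.4164 0.064  0.0226] [3.141e+00 2.000e-03 2.257e+00] F [-1.9 -0.2  2.6] g 45.1 40.0 j [ 0.09  0.08  2.32 -0.    0.74 -0.59]
```

apply_moves(plan="0 0 -0.4 0 0 0; 0 0 -0.8 0 0 0; 0 0 -0.9 0 0 0; 0 0 -0.96 0 0 0; 0.31 0.42 0.02 0 0 -0.91")

```text
clock: 48.95
tool_pos: [0.4271, 0.0889, 0.1816]
tcp_rot: [3.132, 0.011, 2.393]
force: [0.8, 0.4, -1.1]
gripper_width: 0.51
grip_force: 40.0
```

apply_moves(plan="0.25 0.45 0.02 0 0 -0.91; 0.19 0.49 0.02 0 0 -0.91; 0.12 0.51 0.02 0 0 -0.9; 0.05 0.52 0.02 0 0 -0.91; -0.02 0.52 0.02 0 0 -0.9")

```text
clock: 49.45
tool_pos: [0.4536, 0.2169, 0.1686]
tcp_rot: [-3.141, 0.0, 3.078]
force: [-1.1, -0.8, -2.9]
gripper_width: 0.513
grip_force: 40.0
```

apply_moves(plan="-0.09 0.51 0.01 0 0 -0.91; -0.16 0.49 0.02 0 0 -0.9; -0.22 0.47 0.01 0 0 -0.91; 0 0 0 0 0 0; 0 0 0 0 0 0")

```text
clock: 49.95
tool_pos: [0.472, 0.2912, 0.1663]
tcp_rot: [-3.14, -0.001, -2.803]
force: [0.0, -0.6, -1.2]
gripper_width: 0.511
grip_force: 40.0
```

apply_moves(plan="0 0 0 0 0 0; 0 0 0 0 0 0; 0 0 0 0 0 0")

```text
clock: 50.25
tool_pos: [0.4723, 0.2905, 0.167]
tcp_rot: [-3.14, 0.0, -2.804]
force: [-0.2, -1.0, -2.3]
gripper_width: 0.514
grip_force: 40.0
```

```bash
python3 - <<'E'
from p import *
inpress()
plan([(*P(-48,-.2),.168,PYAW+np.pi,.02)],3)
E
```

```text
press mm [-112.5   -1.2  167. ]
-0.322 0.005 -0.005 -0.002 0 -0.002; -0.322 0.005 -0.005 -0.002 0.001 -0.002; -0.323 0.006 -0.005 -0.002 0 -0.002; -0.322 0.005 -0.005 -0.002 0.001 -0.002
now 50.25 [0.4723 0.2905 0.167 ] [-3.14   0.    -2.804] F [-0.2 -1.  -2.3] g 45.2 40.0 j [ 0.51  0.11  1.96 -0.    1.07 -1.4 ]
```

apply_moves(plan="-0.322 0 -0.005 0 0 0; -0.322 0 -0.005 0 0 0; -0.322 0 -0.005 0 0 0; -0.322 0 -0.005 0 0 0; 0 0 0 0 0 0")

```text
clock: 50.75
tool_pos: [0.5349, 0.3128, 0.1683]
tcp_rot: [-3.141, 0.002, -2.804]
force: [0.0, 0.4, -2.2]
gripper_width: 0.513
grip_force: 40.0
```

apply_moves(plan="0 0 0 0 0 0; 0 0 0 0 0 0")

```text
clock: 50.95
tool_pos: [0.5324, 0.3121, 0.1677]
tcp_rot: [-3.14, -0.001, -2.803]
force: [-0.8, 0.4, -1.1]
gripper_width: 0.515
grip_force: 40.0
```

```bash
python3 - <<'E'
from p import *
inpress()
plan([(*P(-5.2,-.3),.168,PYAW+np.pi,.006)],3)
E
```

```text
press mm [-48.6  -0.7 167.7]
-0.109 0.001 -0.001 -0.001 -0.001 0; -0.108 0.001 -0.001 -0.001 -0.001 0; -0.109 0.001 -0.001 -0.001 0 0; -0.108 0.001 -0.001 -0.001 -0.001 0; -0.109 0.001 0 -0.001 0 0
-0.108 0.001 -0.001 -0.001 -0.001 0; -0.109 0.001 0 -0.001 0 -0.001; -0.108 0.002 -0.001 -0.001 -0.001 0
now 50.95 [0.5324 0.3121 0.1677] [-3.140e+00 -1.000e-03 -2.803e+00] F [-0.8  0.4 -1.1] g 45.3 40.0 j [ 0.49  0.23  1.82 -0.    1.09 -1.42]
```

apply_moves(plan="-0.108 0 0 0 0 0; -0.108 0 0 0 0 0; -0.108 0 0 0 0 0; -0.108 0 0 0 0 0; 0 0 0 0 0 0")

```text
clock: 51.45
tool_pos: [0.5545, 0.3202, 0.1681]
tcp_rot: [-3.141, 0.001, -2.803]
force: [0.2, 0.5, -1.9]
gripper_width: 0.512
grip_force: 40.0
```

apply_moves(plan="-0.108 0 0 0 0 0; -0.108 0 0 0 0 0; -0.108 0 0 0 0 0; -0.108 0 0 0 0 0; 0 0 0 0 0 0")

```text
clock: 51.95
tool_pos: [0.5741, 0.327, 0.1677]
tcp_rot: [-3.14, -0.001, -2.803]
force: [-1.1, -0.0, -1.3]
gripper_width: 0.507
grip_force: 40.0
```

apply_moves(plan="0 0 0.02 0 0 0; 0 0 0.02 0 0 0; 0 0 0 0 0 0; 0 0 0 0 0 0")

```text
clock: 52.35
tool_pos: [0.5739, 0.3271, 0.166]
tcp_rot: [-3.141, 0.001, -2.802]
force: [-0.4, 0.3, -1.4]
gripper_width: 0.51
grip_force: 40.0
```

```bash
python3 - <<'E'
from p import *
inpress();plan([])
E
```

```text
press mm [ -4.5  -0.4 166. ]
now 52.35 [0.5739 0.3271 0.166 ] [-3.141e+00  1.000e-03 -2.802e+00] F [-0.4  0.3 -1.4] g 44.9 40.0 j [ 0.48  0.3   1.73 -0.    1.11 -1.43]
```

apply_moves(plan="-0.02 0 0.02 0 0 0; 0 0 0 0 0 0; 0 0 0 0 0 0")

```text
clock: 52.65
tool_pos: [0.5741, 0.3272, 0.1658]
tcp_rot: [-3.14, -0.001, -2.802]
force: [-5.6, -2.3, 4.5]
gripper_width: 0.515
grip_force: 40.0
```

apply_moves(plan="0 0 0.01 0 0 0; 0 0 0 0 0 0; 0 0 0 0 0 0")

```text
clock: 52.95
tool_pos: [0.5741, 0.3272, 0.1657]
tcp_rot: [-3.14, -0.001, -2.802]
force: [-5.5, -2.4, 6.4]
gripper_width: 0.51
grip_force: 40.0
```

apply_moves(plan="0.05 0 -0.02 0 0 0; 0 0 0 0 0 0; 0 0 0 0 0 0")

```text
clock: 53.25
tool_pos: [0.5726, 0.3267, 0.1659]
tcp_rot: [-3.141, 0.001, -2.802]
force: [-1.4, -0.6, 2.3]
gripper_width: 0.513
grip_force: 40.0
```

apply_moves(plan="0 0 0 0 0 0; 0 0 0 0 0 0; 0 0 0 0 0 0; 0 0 0 0 0 0; 0 0 0 0 0 0", hand=64)

```text
clock: 53.75
tool_pos: [0.5726, 0.3266, 0.1654]
tcp_rot: [-3.14, 0.0, -2.802]
force: [-0.6, 0.7, -0.2]
gripper_width: 0.641
grip_force: 0.0
```

apply_moves(plan="0 0 -0.2 0 0 0; 0 0 -0.5 0 0 0; 0 0 -0.8 0 0 0; 0 0 -0.3 0 0 0; 0 0 0 0 0 0")

```text
clock: 54.25
tool_pos: [0.5744, 0.3277, 0.2599]
tcp_rot: [-3.142, 0.008, -2.802]
force: [0.8, -0.3, -0.6]
gripper_width: 0.641
grip_force: 0.0
```

```bash
python3 - <<'E'
from p import *
inpress()
# go round front to the knob side: TCP press y beyond flange (96+42+23=161) ; closed fingers, yaw 1.91
plan([(*P(-90,20),.25,-2.8,.049),(*P(-60,150),.25,2.6,.049),(*P(24.5,205),.2,1.91,.049)])
E
```

```text
press mm [ -3.9  -0.  259.9]
0.86 0.2 0.09 0 0.03 -0.01; 0.86 0.2 0.1 0 0.02 -0.01; -0.09 0.37 0 0 0 0.84; -0.04 0.38 0 0 0 0.84; 0.01 0.38 0 0 0 0.84
0.06 0.38 0 0 0 0.84; 0.1 0.37 0 0 0 0.84; 0.15 0.35 0 0 0 0.85; 0.19 0.32 0 0 0 0.84; -0.04 0.4 0.2 0 0 0.92
0.01 0.4 0.2 0 0 0.92; 0.07 0.4 0.2 0 0 0.92; 0.12 0.39 0.2 0 0 0.92; 0.17 0.37 0.2 0 0 0.92
now 54.25 [0.5744 0.3277 0.2599] [-3.142  0.008 -2.802] F [ 0.8 -0.3 -0.6] g 56.4 0.0 j [ 0.48  0.23  1.64 -0.    1.26 -1.43]
```

apply_moves(plan="0.86 0.2 0.09 0 0.03 0; 0.86 0.2 0.1 0 0.02 0; -0.09 0.37 0 0 0 0.84; -0.04 0.38 0 0 0 0.84; 0.01 0.38 0 0 0 0.84", hand=0)

```text
clock: 54.75
tool_pos: [0.477, 0.3734, 0.2436]
tcp_rot: [-3.136, -0.009, 3.098]
force: [0.6, -0.7, -0.6]
gripper_width: 0.209
grip_force: 0.0
```

apply_moves(plan="0.06 0.38 0 0 0 0.84; 0.1 0.37 0 0 0 0.84; 0.15 0.35 0 0 0 0.85; 0.19 0.32 0 0 0 0.84; -0.04 0.4 0.2 0 0 0.92")

```text
clock: 55.25
tool_pos: [0.4808, 0.4664, 0.2348]
tcp_rot: [-3.134, -0.003, 2.455]
force: [0.4, -0.2, -0.1]
gripper_width: 0.005
grip_force: 0.0
```

apply_moves(plan="0.01 0.4 0.2 0 0 0.92; 0.07 0.4 0.2 0 0 0.92; 0.12 0.39 0.2 0 0 0.92; 0.17 0.37 0.2 0 0 0.92; 0 0 0 0 0 0")

```text
clock: 55.75
tool_pos: [0.5307, 0.5292, 0.1898]
tcp_rot: [-3.129, 0.003, 1.906]
force: [0.1, 0.7, -0.0]
gripper_width: 0.006
grip_force: 0.0
```

apply_moves(plan="0 0 0 0 0 0; 0 0 0 0 0 0; 0 0 0 0 0 0")

```text
clock: 56.05
tool_pos: [0.5311, 0.5289, 0.1957]
tcp_rot: [-3.135, 0.001, 1.908]
force: [0.1, 0.1, 0.5]
gripper_width: -0.0
grip_force: 0.0
```

```bash
python3 - <<'E'
from p import *
from look import *
inpress()
plan([(*P(24.5,205),.2,1.91,.049),(*P(24.5,205),.085,1.91,.04),(*P(24.5,175),.082,1.91,.02)])
I={n:eyes.read_camera(n) for n in("top","scene")}
d=[(n,nets.regions_of("door_plate_mid",n)) for n in I]
for n,q in d:
    for r in q[:2]: print(n,r["confidence"],r["rect"])
uv=proj("top",hull(PL,*P(-45,0),PYAW,.01,.02)); print(uv.min(0),uv.max(0))
m=yellow(I["top"]); v,u=np.where(m[180:250,225:280]>0); print("yellow top",len(u),u.min()+225,u.max()+225,v.min()+180,v.max()+180, cv2.minAreaRect(np.c_[u,v].astype(np.float32)))
a=cv2.resize(I["scene"][190:290,220:320],None,fx=4,fy=4); b=cv2.resize(I["top"][150:250,190:290],None,fx=4,fy=4)[:,:,:].copy()
for q in (uv[4:],): cv2.polylines(b,[np.round((q-[190,150]+.5)*4).astype(np.int32)],True,(255,0,255),1)
cv2.imwrite("pics/w6.png",np.hstack([a,b])[:,:,::-1])
E
```

```text
press mm [ 22.2 204.1 195.7]
0.02 0.04 -0.09 -0.05 0.01 -0.01; 0 0 0.77 0 0 0; 0 0 0.77 0 0 0; 0 0 0.76 0 0 0; -0.3 0 0.03 0 0 0
-0.3 0 0.03 0 0 0
now 56.05 [0.5311 0.5289 0.1957] [-3.135e+00  1.000e-03  1.908e+00] F [0.1 0.1 0.5] g -0.0 0.0 j [0.75 0.44 1.48 0.   1.22 0.41]
top 0.92 [237.5, 189.5, 262.7, 236.2]
scene 0.59 [252.1, 264.8, 305.5, 283.7]
[230.36040523 180.72814395] [263.06928864 236.10732106]
yellow top 505 239 260 194 233 ((23.048044204711914, 33.953739166259766), (37.52299499511719, 15.152369499206543), 72.6459732055664)
```

View pics/w6.png

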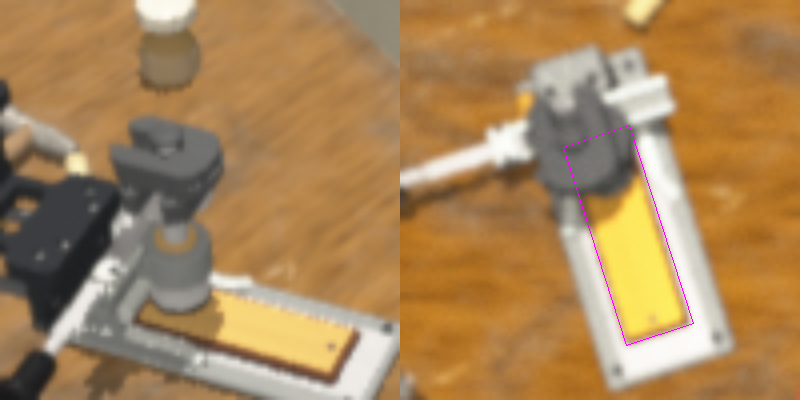

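The left crop shows the stack of four weights lying flat under the cap at (165,165). In the right crop the plate matches the magenta nest outline, with its lower corner at (690,322). Next I push the knob home.

apply_moves(plan="0.02 0.04 0 -0.05 0 0; 0 0 0.7 0 0 0; 0 0 0.7 0 0 0; 0 0 0.74 0 0 0; 0 0 0 0 0 0")

```text
clock: 56.75
tool_pos: [0.5294, 0.5275, 0.0809]
tcp_rot: [-3.131, 0.006, 1.908]
force: [-1.1, -0.8, -1.0]
gripper_width: 0.007
grip_force: 0.0
```

apply_moves(plan="0 0 0 0 0 0; 0 0 0 0 0 0; 0 0 0 0 0 0")

```text
clock: 57.05
tool_pos: [0.5345, 0.5323, 0.0916]
tcp_rot: [3.136, -0.001, 1.907]
force: [0.4, -0.3, -0.1]
gripper_width: 0.007
grip_force: 0.0
```

```bash
python3 - <<'E'
from p import *
inpress()
plan([(*P(24.3,175),.080,1.91,.015),(*P(24.3,127),.080,1.91,.004)],3)
E
```

```text
press mm [ 26.6 206.2  91.6]
-0.208 -0.015 0.077 0.011 -0.002 -0.006; -0.208 -0.016 0.077 0.012 -0.002 -0.006; -0.209 -0.015 0.077 0.011 -0.002 -0.006; -0.08 0 0 0 0 0; -0.08 0 0 0 0 0
-0.08 0 0 0 0 0; -0.08 0 0 0 0 0; -0.08 0 0 0 0 0; -0.08 0 0 0 0 0; -0.08 0 0 0 0 0
-0.08 0 0 0 0 0; -0.08 0 0 0 0 0; -0.08 0 0 0 0 0; -0.08 0 0 0 0 0; -0.08 -0.001 -0.001 0 0 0
now 57.05 [0.5345 0.5323 0.0916] [ 3.136e+00 -1.000e-03  1.907e+00] F [ 0.4 -0.3 -0.1] g 0.6 0.0 j [ 0.75  0.53  1.55 -0.    1.05  0.41]
```

apply_moves(plan="-0.2 -0.015 0.077 0.02 0 0; -0.2 -0.016 0.077 0.02 0 0; -0.2 -0.015 0.077 0 0 0; 0 0 0 0 0 0; 0 0 0 0 0 0")

```text
clock: 57.55
tool_pos: [0.5408, 0.5009, 0.0761]
tcp_rot: [-3.135, 0.001, 1.906]
force: [0.1, 1.0, 0.1]
gripper_width: 0.005
grip_force: 0.0
```

apply_moves(plan="0 0 0 0 0 0; 0 0 0 0 0 0; 0 0 0 0 0 0")

```text
clock: 57.85
tool_pos: [0.5407, 0.5022, 0.0767]
tcp_rot: [-3.136, 0.001, 1.908]
force: [-0.2, 1.3, -0.1]
gripper_width: 0.007
grip_force: 0.0
```

```bash
python3 - <<'E'
from p import *
inpress();plan([(*P(24.3,127),.080,1.91,.004)],3)
E
```

```text
press mm [ 22.4 175.7  76.7]
-0.075 0.003 -0.005 -0.003 0 -0.001; -0.075 0.003 -0.005 -0.003 0.001 -0.001; -0.075 0.003 -0.005 -0.003 0 -0.001; -0.075 0.003 -0.005 -0.003 0.001 -0.001; -0.075 0.003 -0.005 -0.003 0 -0.001
-0.075 0.003 -0.005 -0.003 0.001 -0.001; -0.075 0.003 -0.005 -0.002 0 -0.001; -0.075 0.003 -0.005 -0.003 0.001 -0.001; -0.075 0.003 -0.005 -0.002 0 -0.001; -0.075 0.003 -0.005 -0.003 0.001 -0.002
-0.075 0.003 -0.005 -0.002 0 -0.001; -0.075 0.003 -0.005 -0.003 0.001 -0.002; -0.075 0.003 -0.005 -0.002 0 -0.001
now 57.85 [0.5407 0.5022 0.0767] [-3.136e+00  1.000e-03  1.908e+00] F [-0.2  1.3 -0.1] g 0.6 0.0 j [0.71 0.53 1.59 0.   1.03 0.38]
```

apply_moves(plan="-0.075 0.02 -0.02 0 0 0; -0.075 0.02 -0.02 0 0 0; -0.075 0 0 0 0 0; -0.075 0 0 0 0 0; -0.075 0 0 0 0 0")

```text
clock: 58.35
tool_pos: [0.5461, 0.4907, 0.0783]
tcp_rot: [-3.137, -0.009, 1.906]
force: [-7.0, 18.0, -5.1]
gripper_width: 0.004
grip_force: 9.8
```

apply_moves(plan="-0.075 0 0 0 0 0; -0.075 0 0 0 0 0; -0.075 0 0 0 0 0; -0.075 0 0 0 0 0; -0.075 0 0 0 0 0")

```text
clock: 58.85
tool_pos: [0.5536, 0.4694, 0.0782]
tcp_rot: [-3.136, -0.003, 1.907]
force: [-5.3, 12.9, -3.5]
gripper_width: 0.007
grip_force: 7.2
```

apply_moves(plan="-0.075 0 0 0 0 0; -0.075 0 0 0 0 0; -0.04 0 0 0 0 0; 0 0 0 0 0 0; 0 0 0 0 0 0")

```text
clock: 59.35
tool_pos: [0.5579, 0.4578, 0.0785]
tcp_rot: [-3.135, 0.001, 1.907]
force: [-1.7, 1.7, 0.5]
gripper_width: 0.008
grip_force: 0.8
```

```bash
python3 - <<'E'
from p import *
inpress();plan([])
E
```

```text
press mm [ 23.9 128.2  78.5]
now 59.35 [0.5579 0.4578 0.0785] [-3.135e+00  1.000e-03  1.907e+00] F [-1.7  1.7  0.5] g 0.7 0.8 j [0.65 0.5  1.63 0.   1.02 0.32]
```

apply_moves(plan="-0.03 0 0 0 0 0; -0.03 0 0 0 0 0; -0.03 0 0 0 0 0; -0.03 0 0 0 0 0; 0 0 0 0 0 0")

```text
clock: 59.85
tool_pos: [0.5582, 0.4575, 0.0788]
tcp_rot: [-3.137, -0.007, 1.906]
force: [-5.7, 16.9, -5.2]
gripper_width: 0.006
grip_force: 9.1
```

apply_moves(plan="-0.03 0 0 0 0 0; -0.03 0 0 0 0 0; 0 0 0 0 0 0; 0 0 0 0 0 0")

```text
clock: 60.25
tool_pos: [0.5582, 0.4573, 0.0788]
tcp_rot: [-3.138, -0.011, 1.907]
force: [-8.9, 23.6, -6.8]
gripper_width: -0.0
grip_force: 12.9
```

```bash
python3 - <<'E'
from p import *
inpress();plan([])
E
```

```text
press mm [ 24.  127.6  78.8]
now 60.25 [0.5582 0.4573 0.0788] [-3.138 -0.011  1.907] F [-8.9 23.6 -6.8] g -0.0 12.9 j [0.65 0.49 1.64 0.01 1.01 0.3 ]
```

apply_moves(plan="0.3 0 0 0 0 0; 0.6 0 0 0 0 0; 0.8 0 0 0 0 0; 0 0 -0.6 0 0 0; 0 0 -1 0 0 0")

```text
clock: 60.75
tool_pos: [0.5309, 0.5284, 0.1537]
tcp_rot: [-3.127, 0.006, 1.909]
force: [0.2, 0.4, -0.7]
gripper_width: 0.007
grip_force: 0.0
```

apply_moves(plan="0.6 0 -0.6 0 0 0; 0 0 0 0 0 0; 0 0 0 0 0 0; 0 0 0 0 0 0")

```text
clock: 61.15
tool_pos: [0.5234, 0.5569, 0.1866]
tcp_rot: [-3.133, 0.003, 1.907]
force: [0.2, -0.9, -0.9]
gripper_width: 0.007
grip_force: 0.0
```

```bash
python3 - <<'E'
from p import *
from press import *
inpress(); plan([])
I={n:eyes.read_camera(n) for n in("top","scene")}
for n in I:
    for t in nets.regions_of("lift_knob",n)[:1]: print(n,"knob rect",t["confidence"],t["rect"])
    uv=proj(n,pose(np.vstack(parts(0,2)[8:]),PX,PY,PYAW)); print("pred home",uv.min(0).round(1),uv.max(0).round(1))
k=4;out=[]
for n,b in(("scene",(215,190)),("top",(180,150))):
    c=cv2.resize(I[n][b[1]:b[1]+100,b[0]:b[0]+100],None,fx=k,fy=k)[:,:,::-1].copy()
    uv=proj(n,pose(parts(0,2)[6],PX,PY,PYAW)); q=cv2.convexHull(np.round((uv-b+.5)*k).astype(np.int32)); cv2.polylines(c,[q],True,(255,0,255),1)
    uv=proj(n,pose(parts(0,2)[9],PX,PY,PYAW)); q=cv2.convexHull(np.round((uv-b+.5)*k).astype(np.int32)); cv2.polylines(c,[q],True,(255,0,255),1)
    out.append(c)
cv2.imwrite("pics/end.png",np.hstack(out))
E
```

```text
press mm [ 24.3 233.  186.6]
now 61.15 [0.5234 0.5569 0.1866] [-3.133e+00  3.000e-03  1.907e+00] F [ 0.2 -0.9 -0.9] g 0.6 0.0 j [0.78 0.48 1.45 0.   1.22 0.45]
top knob rect 0.76 [192.2, 171.4, 252.6, 197.9]
pred home [188. 186.] [206.4 200. ]
scene knob rect 0.65 [226.7, 244.9, 255.5, 286.8]
pred home [225.6 263.5] [243.  282.6]
```

View pics/end.png

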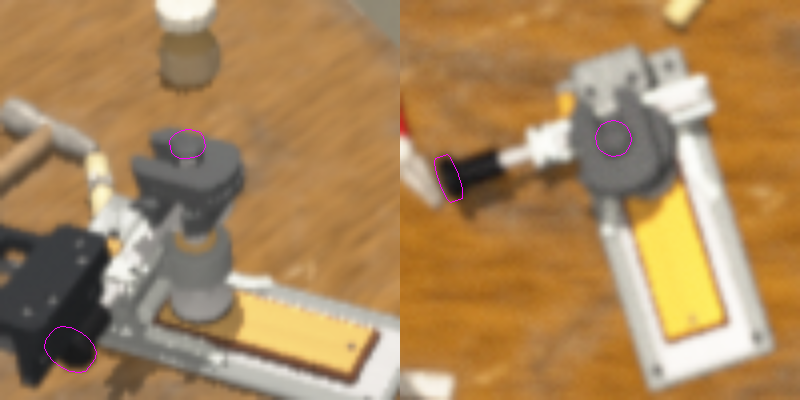

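Both crops show the knob flange on its home outline at (70,350) and (450,178), and the cap on its lowered outline. The four weights are flat on the stem, the plate is in the nest, and the arm is clear.

```bash
python3 -c "
from cell import sign_off
print(sign_off())"
```

```text
the job is handed in; nothing more can be done
None
```

I handed the job in at about 61 s: the final pictures and force readings show the plate against the back stop, all four dark weights flat on the stem, the knob home and the foot down on the plate, but no verdict came back, so I don't know whether it passed.

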